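# Make up two measuring kits in their foam trays

## Task

Make up the two measuring kits from the stock lying on the bench: the dial indicator and the larger gauge block belong in the indicator's tray, and the setting ring, the V block and the smaller gauge block in the other tray. Seat each piece fully home, the same way up as it lies now, in the foam pocket cut to its shape.

Things in the scene. Friction and masses are not known exactly. Their poses are not given: they have to be found in the camera images.
- indicator_kit: Fixed kit tray, 104 (x) x 134 (y) x 16 mm high, aluminium with dark foam: an indicator-shaped pocket and a 15 x 41 slot. Origin: centre of underside; y along its long side, z up. Foam top at z 15, pocket floors at 5, 3 mm slack, bevelled mouths. Seated origins (mm): dial indicator (-14, 0, 5), its +x along tray +y (stem to -y); larger block (30, -35, 5), long side along y.
- bore_kit: Fixed kit tray, same size, build and axes (foam top at z 15, floors at 5, 3 mm slack, bevelled mouths): round 45 mm pocket with finger notches (29 wide, 17 deep) at its +x and -x sides, a 38 x 50 pocket, a 15 x 36 slot. Seated origins (mm): setting ring (0, 33, 5), V block (-16, -30, 5) with its 44 mm length along y, smaller block (31, -30, 5), long side along y.
- dial_indicator: Dial indicator on its back, white face up: round case 54 mm across, 20 high, its centre 12 mm from the origin along its own +x; thin stem along -x to -52 mm, short cap along +x to 52 mm (under 9 mm thick, axis 10.5 mm up). Grasp the case, fingers closing along its own y. 0.15 kg. Origin: on the underside, mid-length; z up.
- setting_ring: Setting ring gauge: steel ring with dark knurled rim, 39 mm across, 14 mm high, lying flat. Grasp across the rim. 0.13 kg. Origin: centre of its underside, z up.
- v_block: Small steel V block, 44 mm long (its own x), 32 wide (y), 30 high, the vee on top running along x. Grasp across the 32 mm (along y). 0.42 kg. Origin: centre of its underside, z up.
- long_block: The larger gauge block: grey steel, 0.07 kg, 9 mm thick (its own x), 35 long (y), 30 high, standing on edge. Grasp across the 9 mm. Origin: centre of its underside, z up.
- short_block: The smaller gauge block: pale ceramic, 0.03 kg, 9 mm thick (its own x), 30 long (y), 19 high, standing on edge. Grasp across the 9 mm. It also drops into the longer slot but does not belong there. Origin: centre of its underside, z up.

How it is judged:
By the outcome, as a careful person would: the job done as asked, in the order asked, and still so for the second after the job is handed in, with the robot touching nothing.
It also fails if it takes over 125 s, if anything falls off the work surface, if the arm or the gripper's body presses on something with over 40 N, if the wrist force passes 120 N, or if a joint passes its speed limit or range.

## Robot

A 6-joint arm with a two-finger parallel gripper is mounted at the origin on a cart in front of the work surface, level with it; the furniture and walls round the work are solid. World frame = base frame: x ahead of the robot, y to its left, z up, the work surface at z = 0. Lengths are in mm, angles in rad, forces in N, time in s.
With the tool pointing down it reaches from about 275 to 750 mm from the base axis. Payload 10.2 kg.
Tool frame: the origin (TCP) lies on the centre line of the jaws, within the pads' length; the fingertips stand 19 mm ahead of it and the grasp point (between the pads) is the TCP; z points along the fingers, y is the line along which they close (so a half turn about z gives the same grasp; the last joint's range is limited). The gripper opens to 85 mm and grips with 20 to 120 N. Pads are 22 mm wide; open, the fingers measure 114 mm over their backs; the gripper's body (76 mm by 85 mm) begins 54 mm behind the grasp point. The pads swing forward as they close: fully open they stand 13 mm farther back than shut.
Start: joints at [1.078, 0.313, 1.498, -0, 1.331, -0.223], TCP at [139.946, 506.01, 250.294] pointing down, gripper open.
Joint ranges: [-2.94, 2.94], [-0.97, 2.17], [0.19, 2.56], [-1.23, 4.37], [0.02, 3.11], [-2.88, 2.88]. Speed limits (rad/s): [2.39, 2.39, 3.01, 3.14, 3.14, 3.14].

## Interface

Orientations are given as a unit quaternion [w, x, y, z].
In Python, from rig import sense, capture, finish_job, regions_of, mark_of gives the robot as it stands.
- The arm moves only by the tool jog_arm, never from a script. Its argument "series" is text: rows parted by semicolons, each of 7 numbers parted by spaces: the shift along the tool's x, y, z in units of 0.4 m (1.0 is 0.4 m), then the turn, a rotation vector about the tool's x, y, z in units of pi/2 rad (1.0 is pi/2 rad), then the opening, from -1 (shut) to 1 (fully open). A call has 1 to 20 rows; each row is the pose to reach, as a shift and turn from the pose commanded when the call began, along the tool's axes at that moment; what a row does not reach only later rows make up. A row lasts 1/8 s, in which the tool goes at most 62.5 mm and 10.7 degrees, less where a joint would pass 70% of its speed; a pose out of reach is approached as far as the arm can. A call with a number of a shift or a turn outside -1 to 1 is refused whole. A call with a gripper value outside its range is refused whole. The fingers move at their own pace and stop on an object; "grip_force" is the grip in N (left out, the last holds). Time passes only in rows, so rows that repeat a pose let the fingers close. It gives the time, the measured TCP pose, the force, the opening and the grip force at its end, in the units of the state.
- sense(): the state, without advancing time (a new reading comes with each control period).
- capture(name): name is "scene" or "side" or "wrist"; returns a dict with "img" (420x560x3 uint8, red, green, blue), "intrinsics" (3x3 intrinsics, pixels), "R" (3x3) and "t" (3): a world point X has camera coordinates R X + t. Camera axes: x right, y down, z forward; pixel columns grow to the right and rows downward; lengths in mm; the calibration is good to about 2 mm. A picture is of the moment at which its call begins. There is no depth.
- finish_job(): hands the job in; it is judged then, once.
Trained networks look in a picture, given as the dict that the camera call returned (one of the last four; its "shot" number tells which), for a name from the list of things; names that differ only in an ending like _2 or _b are one class to them, and where a whole thing is asked for, a point or a joint stands for the part that bears it (a point fixed in the world has none). Each returns a list of dicts, best first, with "confidence" (0 to 1); they miss things now and then, are a little off and sometimes report something else, mostly with a low value. They report only what shows in the picture. A call takes as long as a camera call.
- regions_of(label, picture): "region" (420x560 bool, what is visible of it) and "point" ([row, column] in pixels, amid what is visible of it).
- mark_of(label, picture): "point" ([row, column] in pixels: a listed point, or the origin of a listed thing).
The state is a dict: "time_s": time; "joints": joint angles; "dq": joint speeds; "tau": joint torques, N m; "eef_pos": TCP position; "ee_rot": TCP orientation; "force": force on the tool from outside, world axes, zero at the start; "wrist_torque": the same for the moment, N m; "grip_width": opening from 0.0 (shut) to 1.0 (fully open); "grip_force": force on a finger pad.
Only numpy, scipy, OpenCV 4.12 (cv2) and the standard library are available. Lean on these libraries where they do the work, as an engineer would, in place of code of your own. Each camera call takes 0.05 s, during which the arm holds its last target. There are 200 camera calls.

## Working session

There is one attempt and no reset: what is moved stays moved. The work goes in short steps, Python scripts to look and compute and a tool call to move; the robot and the scene stay as the last step left them, time stands still between calls to the robot, and variables do not carry over. Pictures are saved under pics/ and viewed, at most 14 in all, crops included, and the job is handed in when it is done.

Besides the shell and the picture viewer there is one more tool, called after ">>>" by a JSON object that holds its "api" and its "payload", one argument or row to a line. jog_arm: Moves the arm, as the interface text tells. Shifts and turns lie within -1 to 1; 1 stands for 0.4 m of shift or pi/2 rad of turn. Its arguments: {"type":"object","properties":{"series":{"type":"string"},"grip_force":{"type":"number"}},"required":["series"]}

```bash
ls; mkdir -p pics
python3 - <<'E'
from rig import *
import cv2,numpy as np
s=sense();print({k:np.round(v,3).tolist() for k,v in s.items()})
a=[]
for n in("scene","side","wrist"):
    c=capture(n);a.append(c["img"]);cv2.imwrite(f"pics/{n}0.png",c["img"][:,:,::-1])
    C=-c["R"].T@c["t"];print(n,C.round(0),c["R"].round(2).tolist(),c["intrinsics"][0,0])
    for l in "indicator_kit bore_kit dial_indicator setting_ring v_block long_block short_block".split():
        print(l,[(np.round(d["point"]).tolist(),round(float(d["confidence"]),2)) for d in mark_of(l,c)[:3]])
E
```

```text
pics
{'time_s': 0.0, 'joints': [1.078, 0.313, 1.498, 0.0, 1.331, -0.223], 'dq': [0.0, -0.0, -0.0, -0.0, -0.0, -0.001], 'tau': [-0.0, -41.227, -25.974, -0.0, 0.004, 0.0], 'eef_pos': [139.815, 505.79, 249.726], 'ee_rot': [-0.0, 0.135, 0.991, -0.001], 'force': [-1.036, 0.542, 1.728], 'wrist_torque': [-0.007, -0.006, 0.037], 'grip_force': 0.0, 'grip_width': 1.004}
scene [ 189. -304.  710.] [[0.73, -0.68, -0.02], [-0.55, -0.57, -0.62], [0.41, 0.46, -0.79]] 379.57339545220583
indicator_kit [([216.0, 358.0], 0.8)]
bore_kit [([175.0, 304.0], 0.88)]
dial_indicator []
setting_ring []
v_block [([151.0, 261.0], 0.71)]
long_block [([291.0, 289.0], 0.69)]
short_block [([153.0, 191.0], 0.37)]
side [ 567. -449. 1063.] [[1.0, 0.06, 0.01], [0.05, -0.88, -0.47], [-0.02, 0.47, -0.88]] 503.76642663393227
indicator_kit [([275.0, 330.0], 0.97), ([275.0, 218.0], 0.57), ([129.0, 300.0], 0.43)]
bore_kit [([205.0, 326.0], 0.7)]
dial_indicator [([129.0, 300.0], 0.62)]
setting_ring [([331.0, 297.0], 0.61)]
v_block [([207.0, 330.0], 0.74), ([160.0, 323.0], 0.59)]
long_block [([279.0, 215.0], 0.55)]
short_block [([117.0, 260.0], 0.58)]
wrist [ 75. 524. 373.] [[0.27, 0.96, -0.0], [0.93, -0.26, 0.26], [0.26, -0.07, -0.96]] 332.08252816641294
indicator_kit []
bore_kit []
dial_indicator []
setting_ring []
v_block []
long_block []
short_block []
```

View pics/scene0.png

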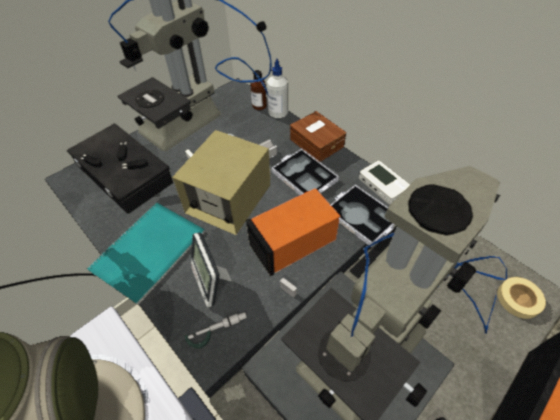

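View pics/side0.png

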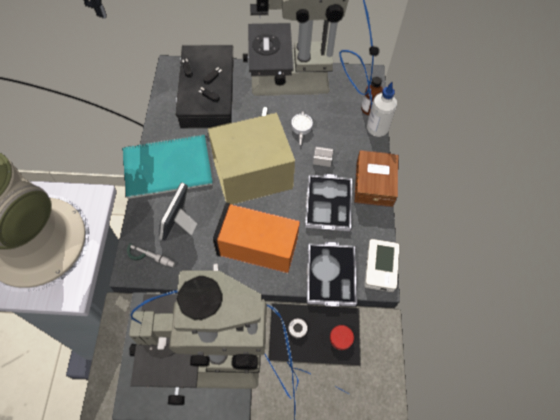

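The side view shows the trays at (329,203) and (332,273), the indicator at (302,124), the V block at (323,157), and block candidates at (264,112) and (216,268). I don't see a clear ring yet. I'll rectify both views to z=0.

```bash
cat > h.py <<'E'
from rig import *
import cv2,numpy as np
def Hm(c,z=0):
    R,t,K=c["R"],c["t"],c["intrinsics"]
    return K@np.c_[R[:,0],R[:,1],R[:,2]*z+t]
def px2w(c,rc,z=0):
    p=np.linalg.inv(Hm(c,z))@[rc[1],rc[0],1];return p[:2]/p[2]
def rect(c,x0,y0,x1,y1,sc,z=0):
    # image: cols = x increasing right, rows = y decreasing down
    A=np.array([[1/sc,0,x0],[0,-1/sc,y1],[0,0,1]])
    return cv2.warpPerspective(c["img"],Hm(c,z)@A,(int((x1-x0)*sc),int((y1-y0)*sc)),flags=cv2.INTER_CUBIC|cv2.WARP_INVERSE_MAP)[:,:,::-1].copy()
def w2px(c,X):
    q=c["intrinsics"]@(c["R"]@np.asarray(X,float)+c["t"]);return q[1]/q[2],q[0]/q[2]
def grid(im,x0,y1,sc,step=50):
    h,w=im.shape[:2]
    for x in np.arange(np.ceil(x0/step)*step,x0+w/sc,step):
        X=int((x-x0)*sc);cv2.line(im,(X,0),(X,h),(0,255,255),1);cv2.putText(im,str(int(x)),(X+2,10),0,.35,(0,255,0),1)
    for y in np.arange(np.floor(y1/step)*step,y1-h/sc,-step):
        Y=int((y1-y)*sc);cv2.line(im,(0,Y),(w,Y),(0,255,255),1);cv2.putText(im,str(int(y)),(2,Y-2),0,.35,(0,255,0),1)
    return im
E
python3 - <<'E'
from h import *
c=capture("side")
cv2.imwrite("pics/side_r.png",grid(rect(c,200,-350,850,350,.85),200,350,.85,100))
for l,p in dict(ind=(124,302),v=(158,323),sb=(112,264),lb=(268,216),bk=(203,329),ik=(273,332)).items(): print(l,px2w(c,p).round())
c=capture("scene")
cv2.imwrite("pics/scene_r.png",grid(rect(c,200,-350,850,350,.85),200,350,.85,100))
E
```

```text
ind [606. 367.]
v [662. 263.]
sb [504. 400.]
lb [425. -46.]
bk [677. 135.]
ik [685. -43.]
```

View pics/side_r.png

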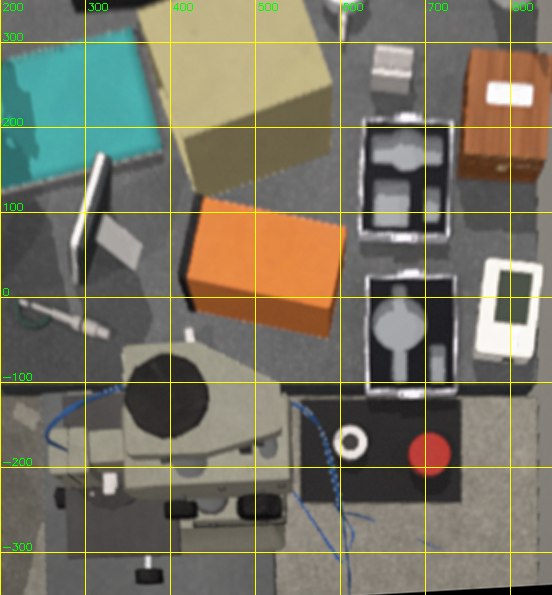

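View pics/scene_r.png

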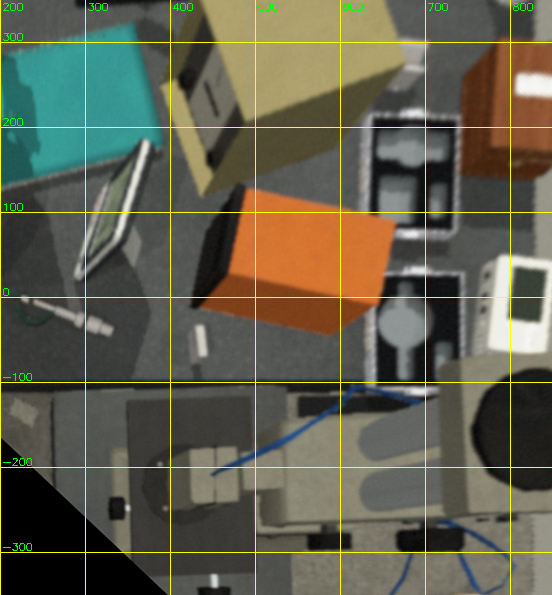

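The trays are clear: bore kit near (677,140) and indicator kit near (684,-45), both about axis-aligned. The yellow box is about 120 mm tall, and there are microscopes beyond y>450 and y<-110. I'll use the wrist camera to survey from above the yellow box.

>>> {"api": "jog_arm", "payload": {
  "series": "0 0 -0.175 0 0 0 1; -0.99 -0.389 -0.175 0 0 -0.172 1; -0.99 -0.389 -0.175 0 0 -0.172 1; -0.99 -0.389 -0.175 0 0 -0.172 1; -0.99 -0.389 -0.175 0 0 -0.172 1; -0.99 -0.389 -0.175 0 0 -0.172 1; -0.99 -0.389 -0.175 0 0 -0.172 1; -0.99 -0.389 -0.175 0 0 -0.172 1; -0.99 -0.389 -0.175 0 0 -0.172 1; -0.99 -0.389 -0.175 0 0 -0.172 1; -0.99 -0.389 -0.175 0 0 -0.172 1"
}}

```text
time_s: 2.68
eef_pos: [479.3, 251.4, 320.6]
ee_rot: [0.0, -0.001, 1.0, 0.0]
force: [-0.1, 0.4, 0.8]
grip_width: 0.997
grip_force: 0.0
```

Run:
```python
from h import *
c=capture("wrist");cv2.imwrite("pics/w1.png",cv2.resize(c["img"][:,:,::-1],(784,588)))
print(sense()["eef_pos"],-c["R"].T@c["t"])
for l in "indicator_kit bore_kit dial_indicator setting_ring v_block long_block short_block".split():
    print(l,[(np.round(d["point"]).tolist(),round(float(d["confidence"]),2),px2w(c,d["point"]).round().tolist()) for d in mark_of(l,c)[:3]])
```

```text
[479.33814699 251.37520243 320.58426232] [411.89393897 251.05680289 443.00340915]
indicator_kit [([305.0, 82.0], 0.91, [683.0, -45.0])]
bore_kit [([290.0, 287.0], 0.67, [658.0, 262.0]), ([300.0, 204.0], 0.62, [674.0, 137.0])]
dial_indicator [([255.0, 348.0], 0.91, [602.0, 349.0])]
setting_ring []
v_block [([291.0, 285.0], 0.82, [659.0, 259.0])]
long_block []
short_block [([187.0, 383.0], 0.65, [501.0, 391.0]), ([290.0, 286.0], 0.26, [657.0, 260.0])]
```

View pics/w1.png

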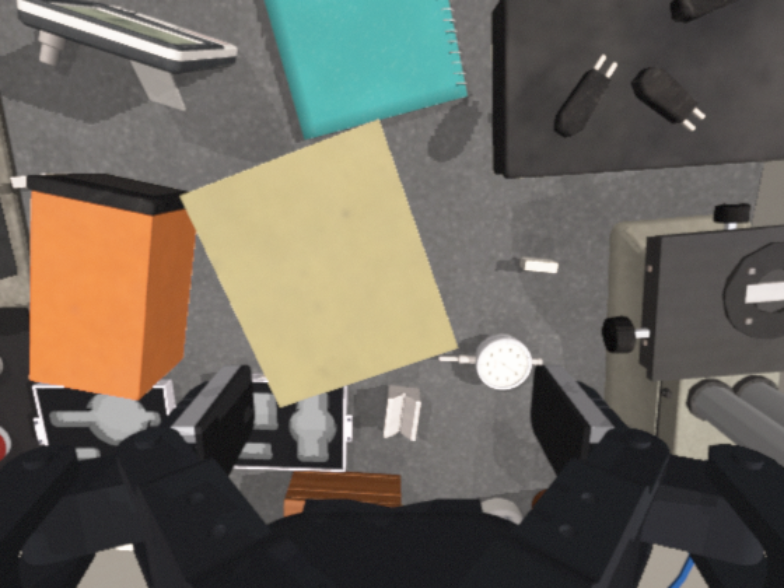

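The wrist view shows the indicator at (500,360) with its stem toward -y, the short block at (540,265), the V block at (402,412), and the stage of the rear microscope at x≥650. The ring isn't visible on this half. I'll check the stage height and then look at the trays and the -y area.

Run:
```python
from h import *
a=capture("wrist");b=capture("side")
P=lambda c:c["intrinsics"]@np.c_[c["R"],c["t"]]
for p,q in(((468,170),(250,72)),((471,271),(290,70))):
    X=cv2.triangulatePoints(P(a),P(b),np.float64(p),np.float64(q));print((X[:3]/X[3]).T.round())
```

```text
[[466. 448.  96.]]
[[569. 454. 109.]]
```

>>> {"api": "jog_arm", "payload": {
  "series": "-0.3 -0.515 0 0 0 0 1;-0.3 -0.515 0 0 0 0 1;-0.3 -0.515 0 0 0 0 1;-0.3 -0.515 0 0 0 0 1;-0.3 -0.515 0 0 0 0 1;-0.3 -0.515 0 0 0 0 1;-0.3 -0.515 0 0 0 0 1"
}}

```text
time_s: 4.05
eef_pos: [599.8, 45.7, 320.6]
ee_rot: [0.0, -0.001, 1.0, 0.0]
force: [0.9, 0.1, 0.0]
grip_width: 1.002
grip_force: 0.0
```

Run:
```python
from h import *
c=capture("wrist");cv2.imwrite("pics/w2.png",cv2.resize(c["img"][:,:,::-1],(784,588)))
import pickle;pickle.dump(c,open("w2.pkl","wb"))
for l in "indicator_kit bore_kit dial_indicator setting_ring v_block long_block short_block".split():
    print(l,[(np.round(d["point"]).tolist(),round(float(d["confidence"]),2),px2w(c,d["point"]).round().tolist()) for d in mark_of(l,c)[:3]])
```

```text
indicator_kit [([227.0, 215.0], 0.57, [681.0, -46.0])]
bore_kit [([223.0, 345.0], 0.91, [674.0, 137.0])]
dial_indicator [([173.0, 504.0], 0.75, [603.0, 346.0])]
setting_ring [([178.0, 120.0], 0.89, [612.0, -170.0])]
v_block [([212.0, 433.0], 0.61, [658.0, 258.0])]
long_block [([26.0, 194.0], 0.96, [426.0, -58.0])]
short_block [([95.0, 552.0], 0.54, [503.0, 389.0])]
```

View pics/w2.png

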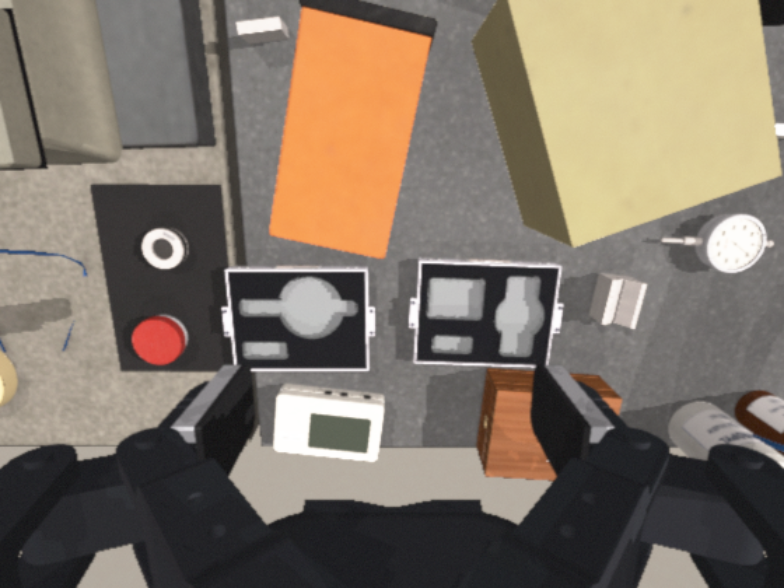

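The setting ring is at (163,248) on the black mat (0.89, world ≈ (612,-171)), and the long block is at (262,28). Both trays are clear, and both are about axis-aligned. Next I'll check microscope clearances and fit the tray poses.

Run:
```python
from h import *
import pickle
w=pickle.load(open("w2.pkl","rb"))
a=capture("scene");b=capture("side")
P=lambda c:c["intrinsics"]@np.c_[c["R"],c["t"]]
for n,p,q in(("front+x",(420,165),(240,272)),("front-x",(393,205),(178,278)),("rear1",(130,50),(258,5)),("rear2",(200,30),(330,12))):
    X=cv2.triangulatePoints(P(a),P(b),np.float64(p),np.float64(q));X=(X[:3]/X[3]).ravel();print(n,X.round(),np.round(w2px(a,X)),np.round(w2px(b,X)))
# tray outline: rectified at rim height z=16
I1=grid(rect(w,600,-120,780,215,1.75,16),600,215,1.75,50)
cv2.imwrite("pics/trays.png",np.hstack([I1,grid(rect(b,600,-120,780,215,1.75,16),600,215,1.75,50)]))
for l in("indicator_kit","bore_kit"):
    for c,nm in((b,"side"),(capture("wrist"),"wrist")):
        r=regions_of(l,c)
        if r:
            cs,_=cv2.findContours(r[0]["region"].astype(np.uint8),0,1);k=max(cs,key=cv2.contourArea).reshape(-1,2)
            pts=np.float32([px2w(c,(v,u),16) for u,v in k]);print(l,nm,r[0]["confidence"],cv2.minAreaRect(pts))
```

```text
front+x [ 512. -195.  392.] [170. 424.] [269. 240.]
front-x [ 429. -214.  409.] [211. 398.] [275. 178.]
rear1 [485. 496. 267.] [ 51. 132.] [  4. 257.]
rear2 [652. 480. 264.] [ 29. 198.] [ 13. 330.]
indicator_kit side 0.84 ((681.3554077148438, -50.36500549316406), (107.00894165039062, 147.72523498535156), 1.3563116788864136)
indicator_kit wrist 0.63 ((671.6136474609375, 133.930908203125), (147.41445922851562, 109.26912689208984), 88.79358673095703)
bore_kit side 0.82 ((675.8531494140625, 131.38958740234375), (147.62306213378906, 107.79563903808594), 87.54923248291016)
bore_kit wrist 0.96 ((670.6173095703125, 134.57342529296875), (146.68055725097656, 109.65637969970703), 87.58264923095703)
```

View pics/trays.png

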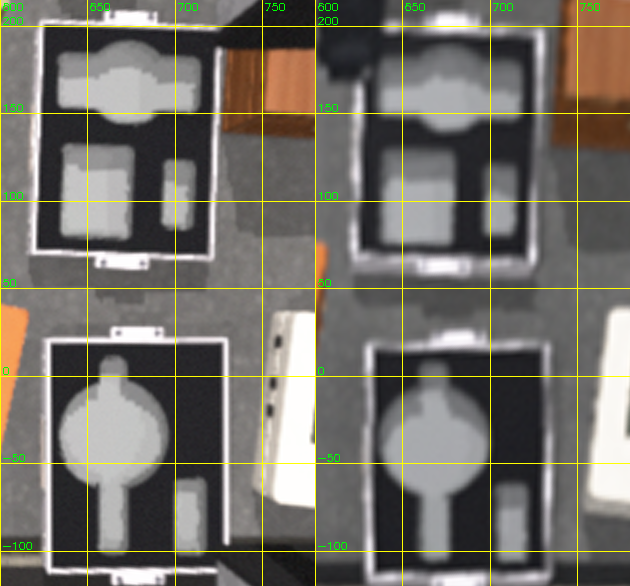

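Bore tray, wrist view: centre about (674,135), yaw about -2.6°. Indicator tray: centre about (680,-45). Clearance to the front microscope is tight for the ring, so I'll tilt the tool there. Now to the indicator for a close look.

>>> {"api": "jog_arm", "payload": {
  "series": "0 0.1 0 0 0 0.1 1;0 0.7375 0.1 0 0 0.5 1;0 0.7375 0.2 0 0 1 1;0 0.7375 0.2 0 0 1 1;0 0.7375 0.3 0 0 1 1;0 0.7375 0.3 0 0 1 1;0 0.7375 0.3 0 0 1 1;0 0.7375 0.3 0 0 1 1;0 0.7375 0.3 0 0 1 1;0 0.7375 0.3 0 0 1 1;0 0.7375 0.3 0 0 1 1;0 0.7375 0.3 0 0 1 1"
}}

```text
time_s: 6.35
eef_pos: [600.1, 339.5, 200.3]
ee_rot: [-0.0, 0.707, 0.708, -0.0]
force: [-0.0, 0.5, 0.5]
grip_width: 0.999
grip_force: 0.0
```

Run:
```python
from h import *
s=sense();print({k:np.round(s[k],3).tolist() for k in("eef_pos","ee_rot","joints")})
c=capture("wrist")
for l in("dial_indicator","v_block"):
    print(l,[(np.round(d["point"]).tolist(),round(float(d["confidence"]),2),px2w(c,d["point"]).round(1).tolist()) for d in mark_of(l,c)[:2]])
r=regions_of("dial_indicator",c)[0];m=r["region"].astype(np.uint8);print(r["confidence"])
x0,y0=540,270
f=lambda im,z:cv2.warpPerspective(im,Hm(c,z)@np.array([[1/4,0,x0],[0,-1/4,y0+160],[0,0,1]]),(480,640),flags=17)
mm=f(m*255,20)>127
o=cv2.morphologyEx(mm.astype(np.uint8),cv2.MORPH_OPEN,cv2.getStructuringElement(2,(81,81)))
M=cv2.moments(o,True);u,v=M["m10"]/M["m00"],M["m01"]/M["m00"];print("case z20",x0+u/4,y0+160-v/4,"d",2*np.sqrt(M["m00"]/np.pi)/4)
m2=f(m*255,10.5)>127;st=m2.astype(np.uint8)&~cv2.dilate(f(m*255,10.5)*0+o*0,None)
o2=cv2.morphologyEx(m2.astype(np.uint8),cv2.MORPH_OPEN,cv2.getStructuringElement(2,(61,61)))
k=m2&~(cv2.dilate(o2,np.ones((9,9)))>0);ys,xs=np.nonzero(k);p=np.c_[x0+xs/4,y0+160-ys/4]
up=p[p[:,1]>p[:,1].mean()] ; vx=cv2.fitLine(p.astype(np.float32),2,0,.01,.01).ravel();print("stem/cap line",vx,np.degrees(np.arctan2(vx[1],vx[0])),p[:,1].min(),p[:,1].max(),len(p))
cv2.imwrite("pics/ind.png",np.hstack([grid(f(c["img"],20)[:,:,::-1].copy(),x0,y0+160,4,20)[:600],cv2.resize(c["img"][:,:,::-1],(320,240)).repeat(1,0)[:240] if 0 else np.zeros((600,1,3),np.uint8)]))
```

```text
{'eef_pos': [600.14, 339.497, 200.297], 'ee_rot': [-0.0, 0.707, 0.708, -0.0], 'joints': [0.345, 0.726, 0.983, -0.0, 1.433, 0.344]}
dial_indicator []
v_block [([264.0, 333.0], 0.57, [655.8, 257.9])]
0.66
case z20 600.9256835369401 361.8020982072029 d 54.85855283294164
stem/cap line [3.0806629e-02 9.9952537e-01 6.0021002e+02 3.3871402e+02] 88.23463 299.75 401.25 3870
```

View pics/ind.png

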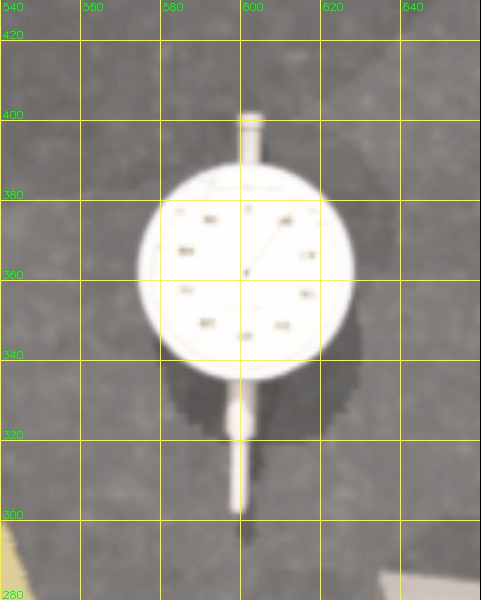

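The close view shows the case centred at (600.9,361.8), the cap toward +y and the stem toward -y, with yaw about 88.2°. Descending to grasp.

>>> {"api": "jog_arm", "payload": {
  "series": "0.056 0.002 0.1 0 0 0.02 1;0.056 0.002 0.25 0 0 0.02 1;0.056 0.002 0.38 0 0 0.02 1;0.056 0.002 0.43 0 0 0.02 1;0.056 0.002 0.43 0 0 0.02 1;0.056 0.002 0.43 0 0 0.02 -0.5;0.056 0.002 0.43 0 0 0.02 -0.5;0.056 0.002 0.43 0 0 0.02 -0.5;0.056 0.002 0.43 0 0 0.02 -0.5;0.056 0.002 0.43 0 0 0.02 -0.5;0.056 0.002 0.43 0 0 0.02 -0.5",
  "grip_force": 40
}}

```text
time_s: 7.92
eef_pos: [601.9, 362.3, 31.3]
ee_rot: [0.001, 0.718, 0.696, 0.002]
force: [-2.2, -1.5, 8.1]
grip_width: 0.599
grip_force: 40.1
```

>>> {"api": "jog_arm", "payload": {
  "series": "0 0 -0.05 0 0 0 -0.5;0 0 -0.1 0 0 0 -0.5;0 0 -0.1 0 0 0 -0.5;0 0 -0.1 0 0 0 -0.5"
}}

```text
time_s: 8.43
eef_pos: [600.7, 361.8, 68.0]
ee_rot: [-0.0, 0.718, 0.696, -0.0]
force: [-0.1, -0.6, -1.4]
grip_width: 0.602
grip_force: 41.9
```

Run:
```python
from h import *
w=capture("wrist");s=capture("side")
a=cv2.resize(w["img"][160:420,120:440],None,fx=1.5,fy=1.5);b=cv2.resize(s["img"][60:190,235:395],(480,390))
a=cv2.resize(a,(480,390));cv2.imwrite("pics/g1.png",cv2.resize(np.hstack([a,b])[:,:,::-1],(800,325)))
```

```text
(no output)
```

View pics/g1.png

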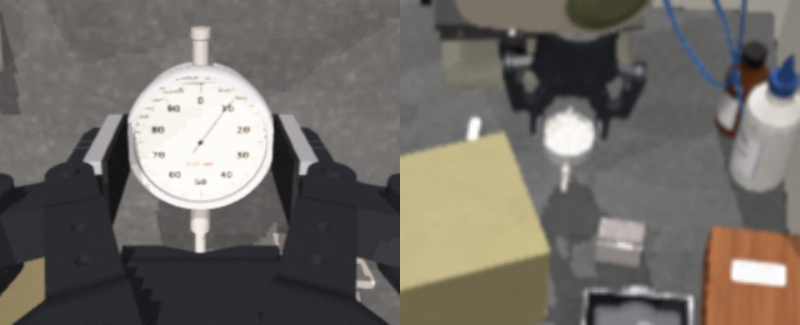

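Held, with the indicator's bottom about 31 mm below the TCP. Now I'll carry it high to a viewing position beside the indicator tray.

>>> {"api": "jog_arm", "payload": {
  "series": "0 0 -0.12 0 0 0 -0.5;0 0 -0.27 0 0 0 -0.5;-0.2 -0.014 -0.33 0 0 0 -0.5;-0.752 -0.051 -0.33 0 0 0 -0.5;-0.752 -0.051 -0.33 0 0 0 -0.5;-0.752 -0.051 -0.33 0 0 0 -0.5;-0.752 -0.051 -0.33 0 0 0 -0.5;-0.752 -0.051 -0.33 0 0 0 -0.5;-0.752 -0.051 -0.33 0 0 0 -0.5"
}}

```text
time_s: 9.65
eef_pos: [571.1, 62.3, 200.0]
ee_rot: [-0.0, 0.718, 0.696, -0.0]
force: [0.3, 1.2, -2.4]
grip_width: 0.6
grip_force: 42.6
```

>>> {"api": "jog_arm", "payload": {
  "series": "-0.38 -0.015 0 0 0 0 -0.5;-0.38 -0.015 0 0 0 0 -0.5;-0.38 -0.015 0 0 0 0 -0.5;-0.38 -0.015 0 0 0 0 -0.5;-0.38 -0.015 0 0 0 0 -0.5;-0.38 -0.015 0 0 0 0 -0.5"
}}

```text
time_s: 10.4
eef_pos: [560.7, -88.3, 200.2]
ee_rot: [-0.0, 0.717, 0.697, 0.0]
force: [0.1, -0.1, -2.5]
grip_width: 0.6
grip_force: 42.6
```

```bash
cat >> h.py <<'E'
def warpR(c,im,x0,y0,w,h,sc,z):
    return cv2.warpPerspective(im,Hm(c,z)@np.array([[1/sc,0,x0],[0,-1/sc,y0+h],[0,0,1]]),(int(w*sc),int(h*sc)),flags=17)
E
python3 - <<'E'
from h import *
import pickle
s=sense();p=s["eef_pos"];print(p,s["ee_rot"])
c=capture("wrist");pickle.dump(c,open("w3.pkl","wb"))
z=p[2]-31.3+20
r=regions_of("dial_indicator",c)
if r:
    m=r[0]["region"].astype(np.uint8)*255;x0,y0=p[0]-60,p[1]-80
    mm=(warpR(c,m,x0,y0,120,160,4,z)>127).astype(np.uint8)
    o=cv2.morphologyEx(mm,cv2.MORPH_OPEN,cv2.getStructuringElement(2,(101,101)))
    cs,_=cv2.findContours(o,0,1);k=max(cs,key=cv2.contourArea);(u,v),rad=cv2.minEnclosingCircle(k)
    print(r[0]["confidence"],"held case",x0+u/4,y0+160-v/4,rad/4,"minus tcp",x0+u/4-p[0],y0+160-v/4-p[1])
A=grid(warpR(c,c["img"],p[0]-60,p[1]-80,120,160,3.5,z)[:,:,::-1].copy(),p[0]-60,p[1]+80,3.5,20)
B=grid(warpR(c,c["img"],600,-120,150,160,3.5,16)[:,:,::-1].copy(),600,40,3.5,20)
cv2.imwrite("pics/t1.png",cv2.resize(np.hstack([B,A]),None,fx=.84,fy=1)[:,:])
E
```

```text
[560.67544489 -88.32008266 200.22128723] [-1.22139278e-04  7.17273353e-01  6.96791877e-01  4.28012342e-05]
0.84 held case 560.1754448872429 -86.57008266086194 28.75111198425293 minus tcp -0.5 1.75
```

View pics/t1.png

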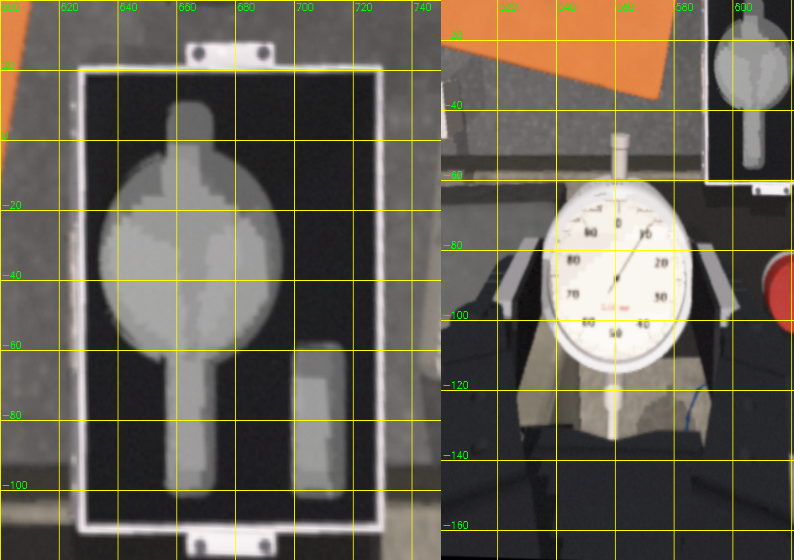

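The tray is centred at (678.6,-45.6) with yaw about 0. The held case reads only (0,+0.6) mm off the TCP, so camera bias is negligible. Moving above the pocket and lowering.

>>> {"api": "jog_arm", "payload": {
  "series": "0.144 0.256 0 0 0 -0.02 -0.5;0.144 0.256 0 0 0 -0.02 -0.5;0.144 0.256 0.1 0 0 -0.02 -0.5;0.144 0.256 0.25 0 0 -0.02 -0.5;0.144 0.256 0.35 0 0 -0.02 -0.5;0.144 0.256 0.37 0 0 -0.02 -0.5;0.144 0.256 0.39 0 0 -0.02 -0.5;0.144 0.256 0.4 0 0 -0.02 -0.5;0.144 0.256 0.41 0 0 -0.02 -0.5;0.144 0.256 0.412 0 0 -0.02 -0.5;0.144 0.256 0.412 0 0 -0.02 -0.5"
}}

```text
time_s: 11.88
eef_pos: [664.9, -35.5, 36.4]
ee_rot: [0.001, 0.707, 0.707, 0.0]
force: [-1.7, -0.6, 3.9]
grip_width: 0.596
grip_force: 43.4
```

>>> {"api": "jog_arm", "payload": {
  "series": "0 0 0 0 0 0 0.5;0 0 0 0 0 0 0.55;0 0 0 0 0 0 0.6;0 0 -0.05 0 0 0 0.6;0 0 -0.15 0 0 0 0.6;0.1 0 -0.3 0 0 0 0.6;0.1 0 -0.4 0 0 0 0.6;0.1 0 -0.4 0 0 0 0.6;0.1 0 -0.4 0 0 0 0.6"
}}

```text
time_s: 13.0
eef_pos: [664.3, 4.5, 195.6]
ee_rot: [-0.0, 0.707, 0.707, -0.0]
force: [0.7, -0.3, -0.5]
grip_width: 0.806
grip_force: 0.0
```

Run:
```python
from h import *
c=capture("wrist");s=sense();p=s["eef_pos"];print(p)
B=grid(warpR(c,c["img"],600,-120,150,160,3.5,25)[:,:,::-1].copy(),600,40,3.5,20)
d=capture("side");S=cv2.resize(d["img"][225:325,285:385],(350,560),interpolation=cv2.INTER_CUBIC)[:,:,::-1]
cv2.imwrite("pics/t2.png",cv2.resize(np.hstack([B,S]),(800,520)))
```

```text
[664.14532972   4.38483718 194.81147121]
```

View pics/t2.png

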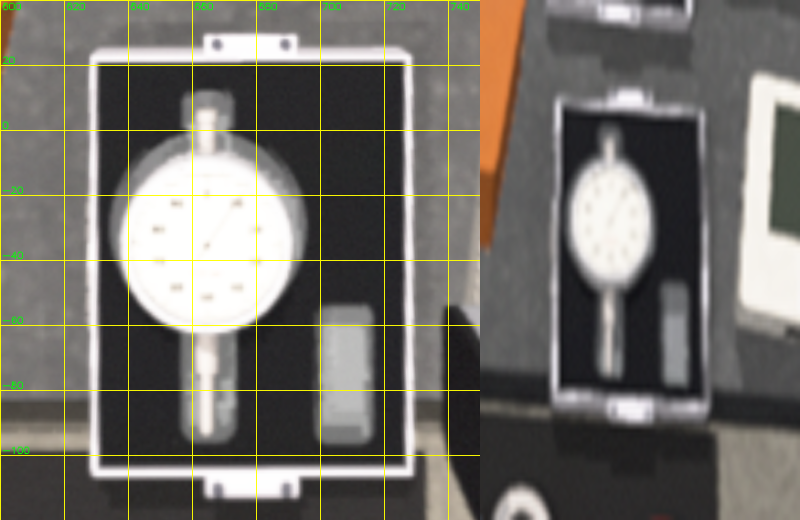

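The indicator sits in its pocket: case at (664.8,-34.6), apparent diameter 54.7 at z=25, which matches fully seated. Next is the V block.

>>> {"api": "jog_arm", "payload": {
  "series": "0.614 -0.06 -0.01 0 0 -0.3 1;0.614 -0.06 -0.01 0 0 -0.6 1;0.614 -0.06 -0.01 0 0 -1 1;0.614 -0.06 -0.01 0 0 -1 1;0.614 -0.06 -0.01 0 0 -1 1;0.614 -0.06 -0.01 0 0 -1 1;0.614 -0.06 -0.01 0 0 -1 1;0.614 -0.06 -0.01 0 0 -1 1;0.614 -0.06 -0.01 0 0 -1 1;0.614 -0.06 -0.01 0 0 -1 1"
}}

```text
time_s: 14.35
eef_pos: [640.3, 249.9, 198.5]
ee_rot: [-0.001, 0.0, 1.0, -0.0]
force: [-0.6, 0.1, -0.0]
grip_width: 1.001
grip_force: 0.0
```

Run:
```python
from h import *
c=capture("wrist");s=sense();p=s["eef_pos"];print(p,s["ee_rot"])
for l in("v_block","short_block"):
  for r in regions_of(l,c)[:2]:
    cs,_=cv2.findContours(r["region"].astype(np.uint8),0,1);k=max(cs,key=cv2.contourArea).reshape(-1,2)
    print(l,r["confidence"],cv2.minAreaRect(np.float32([px2w(c,(v,u),30) for u,v in k])))
A=grid(warpR(c,c["img"],610,210,90,100,5.5,30)[:,:,::-1].copy(),610,310,5.5,10)
cv2.imwrite("pics/v1.png",A)
```

```text
[640.37699314 249.89545765 198.66497688] [-7.28834703e-04  7.71056303e-04  9.99999425e-01 -1.56305320e-04]
v_block 0.65 ((653.6033325195312, 260.5677185058594), (31.494853973388672, 48.752296447753906), 83.29551696777344)
short_block 0.57 ((507.7138671875, 380.3485107421875), (35.23068618774414, 12.380550384521484), 84.33403015136719)
```

View pics/v1.png

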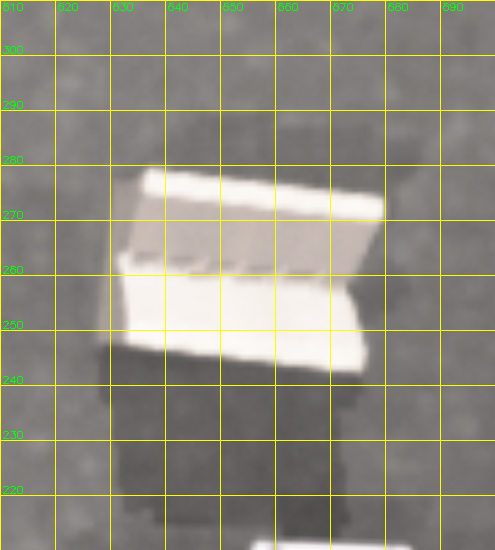

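The V block top is centred at (656.3,260.7), with its long axis at -7°. Grasping at psi -7°.

>>> {"api": "jog_arm", "payload": {
  "series": "-0.04 0.027 0.1 0 0 0.078 1;-0.04 0.027 0.25 0 0 0.078 1;-0.04 0.027 0.36 0 0 0.078 1;-0.04 0.027 0.417 0 0 0.078 1;-0.04 0.027 0.417 0 0 0.078 1;-0.04 0.027 0.417 0 0 0.078 -0.8;-0.04 0.027 0.417 0 0 0.078 -0.8;-0.04 0.027 0.417 0 0 0.078 -0.8;-0.04 0.027 0.417 0 0 0.078 -0.8;-0.04 0.027 0.417 0 0 0.078 -0.8;-0.04 0.027 0.417 0 0 0.078 -0.8",
  "grip_force": 80
}}

```text
time_s: 15.88
eef_pos: [657.0, 261.2, 34.0]
ee_rot: [0.001, 0.061, 0.998, 0.0]
force: [-1.1, -0.1, 6.0]
grip_width: 0.35
grip_force: 81.6
```

>>> {"api": "jog_arm", "payload": {
  "series": "0 0 -0.12 0 0 0 -0.8;0 0 -0.25 0 0 0.1 -0.8;0.198 -0.455 -0.36 0 0 0.3 -0.8;0.198 -0.455 -0.415 0 0 0.5 -0.8;0.198 -0.455 -0.415 0 0 0.951 -0.8;0.198 -0.455 -0.415 0 0 0.951 -0.8;0.198 -0.455 -0.415 0 0 0.951 -0.8;0.198 -0.455 -0.415 0 0 0.951 -0.8;0.198 -0.455 -0.415 0 0 0.951 -0.8;0.198 -0.455 -0.415 0 0 0.951 -0.8;0.198 -0.455 -0.415 0 0 0.951 -0.8;0.198 -0.455 -0.415 0 0 0.951 -0.8"
}}

```text
time_s: 17.38
eef_pos: [555.7, 90.0, 198.7]
ee_rot: [-0.0, 0.722, 0.692, 0.0]
force: [-0.4, 0.6, 0.8]
grip_width: 0.1
grip_force: 0.0
```

Run:
```python
from h import *
import pickle
s=sense();p=s["eef_pos"];print(p,s["ee_rot"])
c=capture("wrist");pickle.dump(c,open("w4.pkl","wb"))
A=grid(warpR(c,c["img"],p[0]-50,p[1]-60,100,120,4.7,p[2]-4)[:,:,::-1].copy(),p[0]-50,p[1]+60,4.7,20)
B=grid(warpR(c,c["img"],600,60,140,160,3.5,16)[:,:,::-1].copy(),600,220,3.5,20)
cv2.imwrite("pics/t3.png",cv2.resize(np.hstack([B,A[:560]]),(800,560)))
# held rect
q=(warpR(c,c["img"],p[0]-50,p[1]-60,100,120,4.7,p[2]-4))
```

```text
[555.69617652  89.99346674 198.70078224] [-5.86654399e-06  7.22182268e-01  6.91702806e-01  7.81082582e-06]
```

View pics/t3.png

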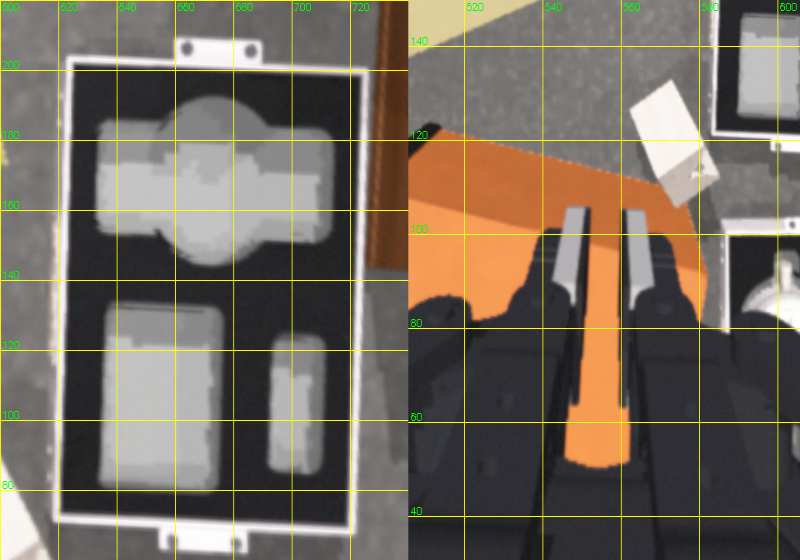

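The gripper is empty. The V block was probably knocked loose on the yellow box's corner, since I hadn't risen far enough. It now lies near (598,67) beside the orange box, maybe tipped. From this view the bore tray is centred at (672.2,136.0) with yaw -2.0°. I'll locate the block numerically from several views.

>>> {"api": "jog_arm", "payload": {
  "series": "-0.01 0.105 0 0 0 0 1;-0.01 0.105 0 0 0 0 1;-0.01 0.105 0 0 0 0 1;-0.01 0.105 0 0 0 0 1"
}}

```text
time_s: 17.92
eef_pos: [597.0, 84.3, 198.9]
ee_rot: [-0.0, 0.723, 0.691, -0.0]
force: [0.1, -0.4, -0.2]
grip_width: 0.938
grip_force: 0.0
```

Run:
```python
from h import *
import pickle
s=sense();print(s["eef_pos"],s["time_s"])
P=lambda c:c["intrinsics"]@np.c_[c["R"],c["t"]]
cs={n:capture(n) for n in("wrist","side","scene")};pickle.dump(cs,open("v5.pkl","wb"))
for n,c in cs.items():
    for d in mark_of("v_block",c)[:2]:print(n,"mark",np.round(d["point"],1),round(d["confidence"],2),px2w(c,d["point"]).round(),px2w(c,d["point"],16).round(),px2w(c,d["point"],30).round())
    for d in regions_of("v_block",c)[:2]:
        m=d["region"].astype(np.uint8);k,_=cv2.findContours(m,0,1);k=max(k,key=cv2.contourArea)
        print(n,"reg",np.round(d["point"]),round(d["confidence"],2),m.sum(),cv2.approxPolyDP(k,2,True).reshape(-1,2).tolist(),px2w(c,d["point"],15).round())
        if n=="wrist":cv2.imwrite("vm.png",m*255)
c=cs["wrist"];
a=cv2.resize(c["img"][60:330,160:460],(500,450),interpolation=2)
b=cs["side"]["img"];b=cv2.resize(b[215:255,285:335],(300,240),interpolation=2)
cv2.imwrite("pics/v5.png",np.hstack([a,np.vstack([b,np.zeros((210,300,3),np.uint8)])])[:,:,::-1])
```

```text
[596.97449489  84.27060281 198.91768922] 17.925
wrist mark [217.3 264.9] 0.73 [580.  55.] [581.  60.] [582.  64.]
wrist reg [211. 274.] 0.92 2016 [[274, 177], [250, 193], [262, 225], [279, 241], [305, 224], [292, 199], [282, 190]] [590.  65.]
side mark [223.5 287.6] 0.47 [580.  74.] [580.  66.] [580.  60.]
side reg [328. 297.] 0.56 281 [[295, 319], [290, 323], [289, 329], [292, 336], [299, 338], [305, 334], [306, 325], [300, 319]] [ 610. -176.]
scene mark [290.5 288.6] 0.48 [427. -62.] [422. -67.] [417. -72.]
scene mark [201.5 300. ] 0.44 [608.  85.] [598.  77.] [590.  69.]
scene reg [195. 298.] 0.5 58 [[304, 190], [291, 197], [298, 196]] [610.  95.]
scene reg [220. 366.] 0.22 1622 [[353, 186], [340, 193], [331, 206], [339, 215], [341, 223], [368, 244], [386, 234], [392, 224], [383, 217], [386, 207]] [669. -62.]
```

View pics/v5.png

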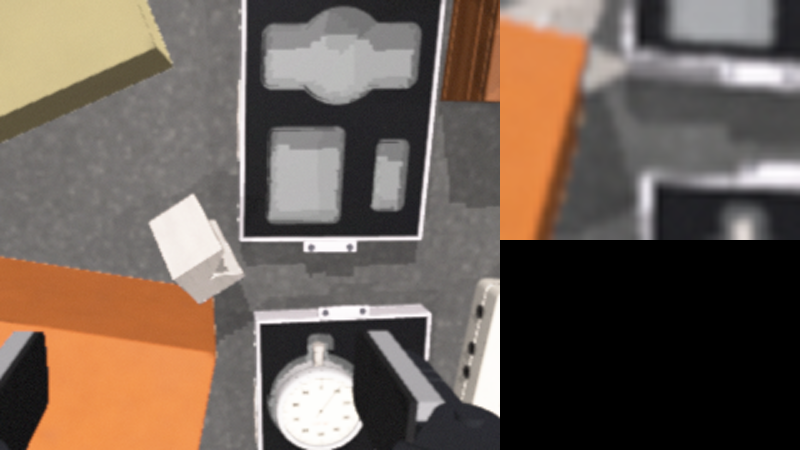

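The last allowed picture shows the V block leaning on the orange box's corner. Its vee points to the right (+x/+y), its long axis is tilted about 45°, and one side face and one notched end face are visible. I'll solve its pose with PnP.

Run:
```python
from h import *
import pickle
c=pickle.load(open("v5.pkl","rb"))["wrist"]
O=np.float64([[-22,-16,0],[-22,-16,30],[22,-16,30],[22,-16,0],[22,16,30],[22,16,0]])
U=np.float64([[150,224],[193,195],[218,244],[175,273],[243,275],[200,303]])/(500/300)+[160,60]
n,rv,tv,er=cv2.solvePnPGeneric(O,U,c["intrinsics"],None,flags=cv2.SOLVEPNP_SQPNP)
for r,t in zip(rv,tv):
    r,t=cv2.solvePnPRefineLM(O,U,c["intrinsics"],None,r,t)
    q=cv2.projectPoints(O,r,t,c["intrinsics"],None)[0][:,0];print("res",np.abs(q-U).max(1).round(1))
    R=c["R"].T@cv2.Rodrigues(r)[0];T=c["R"].T@(t.ravel()-c["t"])
    print("axes(cols)\n",R.round(2),"\norigin",T.round(1))
    A=np.array([[x,y,z] for x in(-22,22) for y in(-16,16) for z in(0,30)],float)
    print(np.c_[A,(A@R.T+T).round(0)])
    print("centre",(R@[0,0,15]+T).round(1))
```

```text
res [0.4 0.5 1.1 1.2 0.5 0.4]
axes(cols)
 [[ 0.32  0.41  0.86]
 [-0.45 -0.73  0.52]
 [ 0.84 -0.54 -0.05]] 
origin [580.7  58.2  12. ]
[[-22. -16.   0. 567.  80.   2.]
 [-22. -16.  30. 593.  95.   1.]
 [-22.  16.   0. 580.  56. -15.]
 [-22.  16.  30. 606.  72. -17.]
 [ 22. -16.   0. 581.  60.  39.]
 [ 22. -16.  30. 607.  76.  38.]
 [ 22.  16.   0. 594.  37.  22.]
 [ 22.  16.  30. 620.  52.  20.]]
centre [593.5  65.9  11.2]
```

Run:
```python
from h import *
import pickle
D=pickle.load(open("v5.pkl","rb"));c=D["wrist"]
P=lambda u,v,z:px2w(c,(60+v*.6,160+u*.6),z).round(1)
print("wall bottom",[P(*q,0) for q in((5,258),(100,270),(150,278))])
for h in(70,80,90,100):print(h,[P(*q,h) for q in((5,320),(100,336),(215,352))],"right edge",P(205,445,h))
# orange mask extents for check
hsv=cv2.cvtColor(c["img"],cv2.COLOR_RGB2HSV);m=cv2.inRange(hsv,(5,120,60),(18,255,255));
for u in(165,200,240,270,285):
    r=np.nonzero(m[100:,u])[0];print(u,100+r.min() if len(r) else None)
# PnP with centre height constraint: shift along the ray so min corner z=0
print(-c["R"].T@c["t"])
```

```text
wall bottom [array([477.5,  62.1]), array([534.2,  52. ]), array([564.3,  45.5])]
70 [array([499.8,  50.1]), array([545.3,  39.6]), array([601.6,  28.5])] right edge [594.4 -24.3]
80 [array([503.7,  54.1]), array([547.5,  44. ]), array([601.5,  33.4])] right edge [594.6 -17.3]
90 [array([507.7,  58.1]), array([549.7,  48.5]), array([601.4,  38.3])] right edge [594.8 -10.4]
100 [array([511.7,  62.1]), array([551.8,  52.9]), array([601.4,  43.1])] right edge [595.   -3.4]
165 215
200 220
240 227
270 235
285 240
[599.64811953 151.12072786 321.35360526]
```

The pose is consistent: the block leans at 57° against the orange box wall (y≈40, h≈90), with its own z axis horizontal at 31°. I'll pinch it along that axis, with the tool leaning slightly away from the box, and lift it out.

```bash
cat >> h.py <<'E'
from scipy.spatial.transform import Rotation as Ro
def tool(psi,lean=0,axis=None):
    "tool orientation: yaw psi deg, then lean deg about world horizontal axis"
    R=Ro.from_euler("z",psi,degrees=True)*Ro.from_quat([0,1,0,0])
    return R if axis is None else Ro.from_rotvec(np.radians(lean)*np.r_[axis,0]/np.linalg.norm(axis))*R
def go(pos,R,frm=None):
    s=sense();q=s["ee_rot"];R0=Ro.from_quat([q[1],q[2],q[3],q[0]]);p=s["eef_pos"]
    if frm is not None: p,R0=frm
    d=R0.inv().apply(np.asarray(pos)-p)/400;r=(R0.inv()*R).as_rotvec()/(np.pi/2)
    print(np.r_[d,r].round(3))
def psi_now():
    q=sense()["ee_rot"];y=Ro.from_quat([q[1],q[2],q[3],q[0]]).apply([0,1,0]);return np.degrees(np.arctan2(y[1],y[0]))-90
E
python3 - <<'E'
from h import *
h=np.array([-.52,.86]);h/=np.linalg.norm(h);ax=np.array([-h[1],h[0]])
R=tool(-59,15,ax);print(R.apply([0,0,1]),R.apply([0,1,0]))
b=np.array([594,70])+16*h;print(b)
up=R.apply([0,0,-1])
for d in(100,40,0):go(np.r_[b,34]+up*d,R)
E
```

```text
[ 0.13391798 -0.22147973 -0.96592583] [8.57118281e-01 5.15119146e-01 7.19616488e-04]
[585.72129058  83.69171174]
[ 0.051 -0.065  0.17  -0.049 -0.162 -0.371]
[ 0.019 -0.044  0.315 -0.049 -0.162 -0.371]
[-0.002 -0.029  0.412 -0.049 -0.162 -0.371]
```

>>> {"api": "jog_arm", "payload": {
  "series": "0.051 -0.065 0.05 -0.02 -0.08 -0.18 0.25;0.051 -0.065 0.1 -0.049 -0.162 -0.371 0.25;0.051 -0.065 0.17 -0.049 -0.162 -0.371 0.25;0.051 -0.065 0.17 -0.049 -0.162 -0.371 0.25;0.051 -0.065 0.17 -0.049 -0.162 -0.371 0.25;0.035 -0.055 0.243 -0.049 -0.162 -0.371 0.25;0.019 -0.044 0.315 -0.049 -0.162 -0.371 0.25;0.009 -0.037 0.363 -0.049 -0.162 -0.371 0.25;-0.002 -0.029 0.412 -0.049 -0.162 -0.371 0.25;-0.002 -0.029 0.412 -0.049 -0.162 -0.371 0.25",
  "grip_force": 110
}}

```text
time_s: 19.62
eef_pos: [586.3, 85.1, 32.8]
ee_rot: [0.113, 0.489, 0.863, -0.063]
force: [1.8, 9.2, -3.7]
grip_width: 0.621
grip_force: 0.0
```

>>> {"api": "jog_arm", "payload": {
  "series": "0 0 0 0 0 0 -0.7;0 0 0 0 0 0 -0.7;0 0 0 0 0 0 -0.7;0 0 0 0 0 0 -0.7;0 0 0 0 0 0 -0.7;0 0 0 0 0 0 -0.7"
}}

```text
time_s: 20.38
eef_pos: [586.1, 83.7, 34.3]
ee_rot: [0.114, 0.488, 0.863, -0.064]
force: [-1.7, 0.5, 5.9]
grip_width: 0.318
grip_force: 108.4
```

Gripped firmly (27 mm reading on the 30 mm faces). I'll lift well clear, level the tool and carry it to the open area.

Run:
```python
from h import *
h=np.array([-.52,.86]);h/=np.linalg.norm(h);R=tool(-59,15,[-h[1],h[0]])
p=sense()["eef_pos"]
go(p+[0,5,60],R);go(p+[0,5,195],R);go([640,300,230],tool(0))
```

```text
[-0.029  0.007 -0.148 -0.     0.001 -0.   ]
[-0.116  0.007 -0.474 -0.     0.001 -0.   ]
[ 0.254  0.394 -0.575 -0.086  0.152 -0.652]
```

>>> {"api": "jog_arm", "payload": {
  "series": "-0.015 0.004 -0.075 0 0 0 -0.7;-0.029 0.007 -0.148 0 0 0 -0.7;-0.06 0.007 -0.26 0 0 0 -0.7;-0.09 0.007 -0.37 0 0 0 -0.7;-0.116 0.007 -0.474 0 0 0 -0.7;-0.116 0.007 -0.474 0 0 0 -0.7;0 0.15 -0.52 -0.02 0.04 -0.16 -0.7;0.1 0.25 -0.56 -0.04 0.08 -0.32 -0.7;0.2 0.32 -0.575 -0.06 0.11 -0.48 -0.7;0.254 0.394 -0.575 -0.086 0.152 -0.652 -0.7;0.254 0.394 -0.575 -0.086 0.152 -0.652 -0.7;0.254 0.394 -0.575 -0.086 0.152 -0.652 -0.7;0.254 0.394 -0.575 -0.086 0.152 -0.652 -0.7"
}}

```text
time_s: 22.0
eef_pos: [639.6, 299.6, 226.7]
ee_rot: [-0.002, 0.001, 1.0, -0.001]
force: [-0.5, -0.1, -3.8]
grip_width: 0.317
grip_force: 110.2
```

>>> {"api": "jog_arm", "payload": {
  "series": "0 0 0.12 0 0 0 -0.7;0 0 0.26 0 0 0 -0.7;0 0 0.38 0 0 0 -0.7;0 0 0.43 0 0 0 -0.7;0 0 0.45 0 0 0 -0.7;0 0 0.462 0 0 0 -0.7;0 0 0.462 0 0 0 -0.7"
}}

```text
time_s: 22.88
eef_pos: [640.2, 300.4, 46.1]
ee_rot: [0.001, -0.0, 1.0, 0.0]
force: [-0.4, 1.1, -4.1]
grip_width: 0.322
grip_force: 110.2
```

>>> {"api": "jog_arm", "payload": {
  "series": "0 0 0.01 0 0 0 -0.7;0 0 0.015 0 0 0 -0.7;0 0 0.015 0 0 0 -0.7"
}}

```text
time_s: 23.25
eef_pos: [639.6, 300.2, 38.9]
ee_rot: [-0.0, -0.0, 1.0, 0.0]
force: [0.5, -0.3, -4.1]
grip_width: 0.32
grip_force: 110.2
```

>>> {"api": "jog_arm", "payload": {
  "series": "0 0 0.01 0 0 0 -0.7;0 0 0.02 0 0 0 -0.7;0 0 0.02 0 0 0 -0.7"
}}

```text
time_s: 23.62
eef_pos: [640.5, 300.4, 36.6]
ee_rot: [0.001, -0.0, 1.0, 0.0]
force: [-15.0, -4.9, 30.4]
grip_width: 0.321
grip_force: 114.2
```

>>> {"api": "jog_arm", "payload": {
  "series": "0 0 -0.012 0 0 0 -0.7;0 0 -0.012 0 0 0 -0.1;0 0 -0.012 0 0 0 0;0 0 -0.012 0 0 0 0.1;0 0 -0.05 0 0 0 0.3;0 0 -0.15 0 0 0 1;0 0 -0.3 0 0 0 1;0.05 0 -0.4 0 0 0 1;0.05 0 -0.4 0 0 0 1;0.05 0 -0.4 0 0 0 1"
}}

```text
time_s: 24.88
eef_pos: [619.6, 300.0, 190.8]
ee_rot: [-0.0, -0.0, 1.0, 0.0]
force: [-0.4, -0.2, 0.2]
grip_width: 1.002
grip_force: 0.0
```

```bash
cat >> h.py <<'E'
def vis(lbl,names,z=(0,),show=True):
    o={}
    for n in names:
        c=capture(n);o[n]=c
        for d in mark_of(lbl,c)[:2]:print(n,"mark",round(d["confidence"],2),[px2w(c,d["point"],k).round(1).tolist() for k in z])
        for d in regions_of(lbl,c)[:2]:
            k,_=cv2.findContours(d["region"].astype(np.uint8),0,1);k=max(k,key=cv2.contourArea).reshape(-1,2)
            print(n,"reg",round(d["confidence"],2),[np.round(np.r_[(q:=cv2.minAreaRect(np.float32([px2w(c,(v,u),zz) for u,v in k])))[0],q[1],q[2]],1).tolist() for zz in z])
            print("   poly",[px2w(c,(v,u),z[-1]).round().tolist() for u,v in cv2.approxPolyDP(k,1.6,True).reshape(-1,2)])
    return o
E
python3 - <<'E'
from h import *
import pickle
print(sense()["eef_pos"])
o=vis("v_block",["wrist","side"],(0,16,32));pickle.dump(o,open("v6.pkl","wb"))
c=o["wrist"]
im=cv2.cvtColor(warpR(c,c["img"],600,250,90,100,1,32),cv2.COLOR_RGB2GRAY)
print(im[15:85:4,5:85:4])
E
```

```text
[619.58436921 300.045743   190.78129196]
wrist mark 0.93 [[674.2, 285.2], [667.9, 285.9], [661.7, 286.7]]
wrist reg 0.86 [[675.7, 300.6, 33.7, 59.4, 89.3], [669.4, 300.5, 32.0, 56.4, 89.3], [663.1, 300.5, 30.2, 53.3, 89.3]]
   poly [[637.0, 312.0], [637.0, 287.0], [690.0, 285.0], [689.0, 314.0], [673.0, 315.0]]
side mark 0.86 [[670.0, 285.9], [668.5, 274.8], [666.9, 263.8]]
side reg 0.67 [[674.4, 307.6, 41.3, 51.0, 0.7], [672.8, 296.2, 40.7, 50.2, 0.7], [671.2, 284.8, 40.0, 49.4, 0.7]]
   poly [[653.0, 308.0], [651.0, 265.0], [664.0, 260.0], [686.0, 264.0], [691.0, 304.0], [686.0, 310.0]]
[[131 124 129 126 125 127 128 125 126 124 125 129 127 127 127 122 126 126
  129 134]
 [123 133 120 120 126 129 124 127 121 125 130 125 122 126 128 123 127 125
  126 124]
 [122 130 125 130 130 123 129 126 123 126 122 124 120 116 114 117 120 118
  121 117]
 [122 129 126 128 131 125 129 129 128 126 125 124 108 111 112 120 115 111
  113 113]
 [130 122 121 126 134 124 133 129 125 124 129 121 115 114 111 114 114 111
  107 111]
 [126 126 124 127 123 123 131 124 122 124 137 222 226 227 204 207 210 217
  213
[... 326 characters left out ...]
 249 249
  248 247]
 [118 122 123 129 124 121 121 122 142 148 160 246 246 246 246 246 246 247
  246 246]
 [119 121 120 121 122 117 118 126 139 148 157 249 249 247 246 247 248 247
  247 247]
 [120 121 128 130 125 120 119 122 137 138 157 247 247 247 248 249 249 250
  249 248]
 [127 135 129 131 130 125 122 124 109  96  96  93  98  95  92  90  94  97
   90 112]
 [124 127 119 122 128 131 129 123 125 107  97  95  93  96  92  87  95  98
   96 109]
 [129 126 125 123 124 134 127 132 122  97  93  95  94  90  93  94  94  95
   93  99]
 [132 125 130 123 124 127 131 127 122 100  97  93  87  92  92  94  95  93
   96 101]
 [123 123 127 126 123 127 122 128 124 102  97  94  93  95  91  91  92 103
   94 113]]
```

The block now lies on its side with the vee toward +y; the top face is centred at (668.3,299.7) and axis-aligned. I'll grip it across its ends, tilt 55° and let it topple upright.

Run:
```python
from h import *
R=tool(-90);go([668.3,299.7,80],R);go([668.3,299.7,24],R)
f=(np.array([668.3,299.7,26]),R)
go([660,300,140],R,f)
for t in(20,40,55):go([660,300,140],tool(-90,t,[1,0]),f)
f2=(np.array([660,300,140]),tool(-90,55,[1,0]));go([660,300,60],f2[1],f2);go([660,300,28],f2[1],f2)
```

```text
[-0.122 -0.001  0.275 -0.001 -0.001  1.   ]
[-0.122 -0.001  0.415 -0.001 -0.001  1.   ]
[ 0.001 -0.021 -0.285  0.     0.     0.   ]
[ 0.001 -0.021 -0.285 -0.     0.222  0.   ]
[ 0.001 -0.021 -0.285 -0.     0.444  0.   ]
[ 0.001 -0.021 -0.285 -0.     0.611  0.   ]
[-0.164 -0.     0.115  0.     0.     0.   ]
[-0.229 -0.     0.161  0.     0.     0.   ]
```

>>> {"api": "jog_arm", "payload": {
  "series": "-0.122 -0.001 0.05 0 0 0.3 1;-0.122 -0.001 0.05 0 0 0.6 1;-0.122 -0.001 0.1 0 0 1 1;-0.122 -0.001 0.15 0 0 1 1;-0.122 -0.001 0.2 0 0 1 1;-0.122 -0.001 0.275 0 0 1 1;-0.122 -0.001 0.275 0 0 1 1;-0.122 -0.001 0.275 0 0 1 1;-0.122 -0.001 0.275 0 0 1 1;-0.122 -0.001 0.35 0 0 1 1;-0.122 -0.001 0.415 0 0 1 1;-0.122 -0.001 0.415 0 0 1 1;-0.122 -0.001 0.415 0 0 1 -0.6;-0.122 -0.001 0.415 0 0 1 -0.6;-0.122 -0.001 0.415 0 0 1 -0.6;-0.122 -0.001 0.415 0 0 1 -0.6;-0.122 -0.001 0.415 0 0 1 -0.6",
  "grip_force": 100
}}

```text
time_s: 27.3
eef_pos: [669.1, 300.1, 26.7]
ee_rot: [0.0, 0.707, 0.707, 0.001]
force: [-1.7, -0.0, 5.0]
grip_width: 0.496
grip_force: 102.7
```

>>> {"api": "jog_arm", "payload": {
  "series": "0 0 -0.1 0 0 0 -0.6;0 -0.01 -0.2 0 0 0 -0.6;0 -0.02 -0.285 0 0.1 0 -0.6;0 -0.02 -0.285 0 0.2 0 -0.6;0 -0.02 -0.285 0 0.3 0 -0.6;0 -0.02 -0.285 0 0.4 0 -0.6;0 -0.02 -0.285 0 0.5 0 -0.6;0 -0.02 -0.285 0 0.611 0 -0.6;0 -0.02 -0.285 0 0.611 0 -0.6;0 -0.02 -0.285 0 0.611 0 -0.6"
}}

```text
time_s: 28.55
eef_pos: [660.6, 300.1, 139.3]
ee_rot: [-0.325, 0.627, 0.628, 0.325]
force: [-0.1, 0.4, -3.4]
grip_width: 0.493
grip_force: 103.3
```

>>> {"api": "jog_arm", "payload": {
  "series": "-0.07 0 0.049 0 0 0 -0.6;-0.14 0 0.098 0 0 0 -0.6;-0.19 0 0.133 0 0 0 -0.6;-0.21 0 0.147 0 0 0 -0.6;-0.22 0 0.154 0 0 0 -0.6;-0.22 0 0.154 0 0 0 -0.6"
}}

```text
time_s: 29.3
eef_pos: [660.8, 300.0, 32.4]
ee_rot: [-0.326, 0.627, 0.628, 0.327]
force: [-0.2, 0.3, -4.1]
grip_width: 0.49
grip_force: 103.2
```

>>> {"api": "jog_arm", "payload": {
  "series": "-0.004 0 0.003 0 0 0 -0.6;-0.0085 0 0.006 0 0 0 -0.6;-0.0085 0 0.006 0 0 0 -0.6"
}}

```text
time_s: 29.68
eef_pos: [660.5, 299.8, 27.3]
ee_rot: [-0.327, 0.627, 0.627, 0.326]
force: [0.8, -0.4, -4.8]
grip_width: 0.496
grip_force: 103.2
```

>>> {"api": "jog_arm", "payload": {
  "series": "-0.003 0 0.002 0 0 0 -0.6;-0.003 0 0.002 0 0 0 -0.6"
}}

```text
time_s: 29.92
eef_pos: [660.6, 299.8, 26.9]
ee_rot: [-0.327, 0.627, 0.627, 0.327]
force: [-2.9, -2.0, 4.5]
grip_width: 0.492
grip_force: 104.1
```

>>> {"api": "jog_arm", "payload": {
  "series": "0 0 0 0 0 0 0.3;0 0 0 0 0 0 0.6;0 0 0 0 0 0 1;0 0 0 0 0 0 1;0 0 -0.05 0 0 0 1;0 0 -0.15 0 0 0 1;0 0 -0.25 0 0 0 1;0 0 -0.3 0 -0.1 0 1;0 0 -0.35 0 -0.3 0 1;0 0 -0.4 0 -0.611 0 1;0 0 -0.4 0 -0.611 0 1;0 0 -0.4 0 -0.611 0 1;0 0 -0.4 0 -0.611 0 1;0 0 -0.4 0 -0.611 0 1"
}}

```text
time_s: 31.68
eef_pos: [660.5, 168.6, 118.4]
ee_rot: [-0.0, 0.707, 0.707, 0.0]
force: [-0.5, -0.5, -1.4]
grip_width: 1.0
grip_force: 0.0
```

Run:
```python
from h import *
s=sense();print(s["eef_pos"],s["joints"].round(2) if hasattr(s["joints"],"round") else s["joints"])
o=vis("v_block",["wrist","side"],(0,15,30))
c=o["wrist"];im=cv2.cvtColor(warpR(c,c["img"],610,250,90,100,1,30),cv2.COLOR_RGB2GRAY);print(im[15:95:4,5:88:4])
```

```text
[660.50701815 168.58028571 118.39032145] [0.08 0.77 1.12 0.   1.25 0.08]
wrist mark 0.64 [[661.4, 295.1], [661.3, 291.3], [661.2, 287.6]]
wrist reg 0.87 [[659.4, 294.0, 28.8, 48.7, 89.9], [659.5, 290.4, 27.0, 45.7, 89.9], [659.5, 286.7, 25.2, 42.6, 89.9]]
   poly [[639.0, 299.0], [640.0, 289.0], [638.0, 282.0], [641.0, 275.0], [668.0, 275.0], [675.0, 274.0], [679.0, 275.0], [681.0, 279.0], [680.0, 295.0], [681.0, 299.0]]
[[  0   0   0   0   0   0   0   0   0   0   0   0   0   0   0   0   0   0
    0   0   0]
 [  0   0   0   0   0   0   0   0   0   0   0   0   0   0   0   0   0   0
    0   0   0]
 [  0   0   0   0   0   0   0   0   0   0   0   0   0   0   0   0   0   0
    0   0   0]
 [  0   0   0   0   0   0   0   0   0   0   0   0   0   0   0   0   0   0
    0   0   0]
 [  0   0   0   0   0   0   0   0   0   0   0   0   0   0   0   0   0   0
    0   0   0]
 [  0   0   0   0   0   0   0   0   0   0   0   0   0   0   0   0   0   0
    0   0   0]
 [  0   0   0   0   0   0   0   0   0   0   0   0   0   0   0   0   0   0
    0   0   0]
 [  0   0   0   0   0   0   0   0   0   0   0   0   
[... 405 characters left out ...]
2 148 154 136 215 253 253 253 253 253 253 253 253 253 253 123
  126 125 126]
 [143 137 137 136 148 135 248 254 254 254 254 254 254 254 254 254 254 128
  134 140 138]
 [142 137 135 146 140 133 138 133 133 134 132 134 132 133 131 132 132  94
  145 136 143]
 [135 147 143 147 141 138 136 131 129 129 130 130 130 130 131 129 124 110
  137 139 147]
 [141 144 144 140 145 144 146 112 113 116 118 112 109 108 107 100 109 112
  144 153 140]
 [150 152 145 146 139 157 146 116 112 110 109 110 106 104 107 109 109 141
  140 142 139]
 [146 148 140 147 144 150 142 133 108 109 115 108 102 106 108 107 109 135
  143 141 128]
 [145 145 142 151 140 154 139 141 112 113 114 110 108 108 105 106 105 131
  134 128 125]]
```

>>> {"api": "jog_arm", "payload": {
  "series": "0.05 -0.04 -0.1 0 0 -0.1 1;0.29 -0.04 -0.2 0 0 -0.4 1;0.29 -0.04 -0.2 0 0 -0.7 1;0.29 -0.04 -0.2 0 0 -1 1;0.29 -0.04 -0.2 0 0 -1 1;0.29 -0.04 -0.2 0 0 -1 1;0.29 -0.04 -0.2 0 0 -1 1;0.29 -0.04 -0.2 0 0 -1 1;0.29 -0.04 -0.2 0 0 -1 1;0.29 -0.04 -0.2 0 0 -1 1;0.29 -0.04 -0.2 0 0 -1 1"
}}

```text
time_s: 33.35
eef_pos: [644.6, 284.5, 197.7]
ee_rot: [-0.0, 0.001, 1.0, 0.0]
force: [0.3, 0.6, 0.1]
grip_width: 0.996
grip_force: 0.0
```

Run:
```python
from h import *
s=sense();print(s["eef_pos"],psi_now())
o=vis("v_block",["wrist","side"],(0,15,30))
c=o["wrist"];im=cv2.cvtColor(warpR(c,c["img"],620,250,80,80,1,30),cv2.COLOR_RGB2GRAY);print(im[10:70:3,10:75:4])
```

```text
[644.55860547 284.45409325 197.69090134] -0.09974149869374571
wrist mark 0.55 [[660.8, 295.8], [656.8, 295.2], [652.9, 294.7]]
wrist mark 0.31 [[670.6, 136.5], [666.2, 143.4], [661.9, 150.3]]
wrist reg 0.96 [[665.5, 297.4, 56.3, 35.6, 1.1], [661.4, 296.8, 53.7, 33.9, 1.1], [657.3, 296.2, 51.0, 32.3, 1.1]]
   poly [[634.0, 281.0], [681.0, 281.0], [682.0, 283.0], [677.0, 297.0], [683.0, 310.0], [681.0, 312.0], [658.0, 312.0], [634.0, 309.0], [632.0, 297.0]]
wrist reg 0.66 [[685.1, 15.5, 30.8, 115.1, 77.3], [680.0, 28.1, 29.3, 109.7, 77.3], [675.0, 40.7, 27.9, 104.3, 77.3]]
   poly [[623.0, 38.0], [723.0, 16.0], [723.0, 34.0], [715.0, 46.0], [623.0, 45.0]]
side mark 0.62 [[660.4, 285.6], [659.1, 275.2], [657.8, 264.9]]
side reg 0.61 [[665.5, 302.9, 43.9, 53.3, 0.9], [664.1, 292.2, 43.2, 52.5, 0.9], [662.7, 281.6, 42.6, 51.7, 0.9]]
   poly [[644.0, 306.0], [642.0, 260.0], [681.0, 256.0], [684.0, 305.0]]
[[133 136 141 128 125 120 121 117 117 119 122 119 117 116 119 124 131]
 [132 135 131 125 121 121 119 120 116 119 119 116 116 114 118 129 131]
 [132 139 120 118 117 123 122 119 119 121 120
[... 533 characters left out ...]
242 247 248 246 246 248 246 246 245 247 245 124 128 132 145]
 [122 155 236 247 248 247 245 247 247 245 245 246 246 136 129 138 132]
 [126 155 196 249 248 246 246 247 247 247 247 247 248 183 121 130 126]
 [125 146 179 235 232 231 230 234 235 238 238 236 238 190 134 127 128]
 [133 103  99 103 112  99  99  98  99  96  96  99 120 137 138 129 132]
 [136 115 104 107 105 101 102  98  97 100 101  99 123 129 134 124 128]
 [135 115 102 101 101 101  98  94  95  98 104 103 129 127 132 123 119]
 [131 128  98 102 104  99  94  93 100  96 102 103 129 135 133 129 124]
 [127 129 101 100 104  99 101  98 101 100  97 101 138 134 129 127 127]
 [128 125 100 101 106  98  99  96  97  95  95 102 128 123 125 121 121]]
```

The block is upright again: vee groove along x, centre (660.3,296.5). Grasping it, and this time rising high before moving.

>>> {"api": "jog_arm", "payload": {
  "series": "-0.039 0.03 0.1 0 0 0.002 1;-0.039 0.03 0.24 0 0 0.002 1;-0.039 0.03 0.36 0 0 0.002 1;-0.039 0.03 0.415 0 0 0.002 1;-0.039 0.03 0.415 0 0 0.002 1;-0.039 0.03 0.415 0 0 0.002 -0.8;-0.039 0.03 0.415 0 0 0.002 -0.8;-0.039 0.03 0.415 0 0 0.002 -0.8;-0.039 0.03 0.415 0 0 0.002 -0.8;-0.039 0.03 0.415 0 0 0.002 -0.8;-0.039 0.03 0.415 0 0 0.002 -0.8",
  "grip_force": 100
}}

```text
time_s: 35.02
eef_pos: [660.7, 296.8, 33.3]
ee_rot: [0.001, 0.001, 1.0, 0.0]
force: [-2.3, -1.3, 6.6]
grip_width: 0.346
grip_force: 101.4
```

>>> {"api": "jog_arm", "payload": {
  "series": "0 0 -0.1 0 0 0 -0.8;0 0 -0.22 0 0 0 -0.8;0 0 -0.35 0 0 0 -0.8;0 0 -0.48 0 0 0 -0.8;0.012 -0.1 -0.48 0 0 0.1 -0.8;0.012 -0.2 -0.48 0 0 0.2 -0.8;0.012 -0.3 -0.48 0 0 0.3 -0.8;0.012 -0.4 -0.48 0 0 0.45 -0.8;0.012 -0.475 -0.48 0 0 0.6 -0.8;0.012 -0.475 -0.48 0 0 0.8 -0.8;0.012 -0.475 -0.48 0 0 1.022 -0.8;0.012 -0.475 -0.48 0 0 1.022 -0.8;0.012 -0.475 -0.38 0 0 1.022 -0.8;0.012 -0.475 -0.25 0 0 1.022 -0.8;0.012 -0.475 -0.12 0 0 1.022 -0.8;0.012 -0.475 -0.12 0 0 1.022 -0.8"
}}

```text
out of range: row 11 has 1.022, outside -1 to 1
```

Split the turn across two calls.

>>> {"api": "jog_arm", "payload": {
  "series": "0 0 -0.1 0 0 0 -0.8;0 0 -0.22 0 0 0 -0.8;0 0 -0.35 0 0 0 -0.8;0 0 -0.48 0 0 0 -0.8;0.012 -0.1 -0.48 0 0 0.1 -0.8;0.012 -0.2 -0.48 0 0 0.2 -0.8;0.012 -0.3 -0.48 0 0 0.3 -0.8;0.012 -0.4 -0.48 0 0 0.45 -0.8;0.012 -0.475 -0.48 0 0 0.6 -0.8;0.012 -0.475 -0.48 0 0 0.8 -0.8;0.012 -0.475 -0.48 0 0 1 -0.8;0.012 -0.475 -0.48 0 0 1 -0.8;0.012 -0.475 -0.48 0 0 1 -0.8"
}}

```text
time_s: 36.65
eef_pos: [654.5, 106.7, 223.0]
ee_rot: [-0.001, 0.71, 0.704, -0.0]
force: [-1.2, -0.4, -4.3]
grip_width: 0.343
grip_force: 100.2
```

Run:
```python
from h import *
print(sense()["eef_pos"],psi_now())
vis("v_block",["wrist"],(sense()["eef_pos"][2]-3.3,))
for z in(80,45,38):go([655.3,106.5,z],tool(-92))
```

```text
[654.45623924 106.69065209 222.99142381] -90.47321909926126
wrist mark 0.66 [[655.0, 118.6]]
wrist reg 0.83 [[653.9, 111.4, 52.1, 31.6, 89.6]]
   poly [[642.0, 137.0], [639.0, 129.0], [638.0, 120.0], [640.0, 116.0], [640.0, 96.0], [638.0, 91.0], [638.0, 86.0], [642.0, 85.0], [653.0, 94.0], [665.0, 86.0], [669.0, 86.0], [670.0, 88.0], [668.0, 95.0], [668.0, 115.0], [670.0, 118.0], [670.0, 129.0], [667.0, 136.0], [666.0, 137.0], [662.0, 137.0]]
[-0.001  0.002  0.358 -0.001 -0.     0.022]
[-0.001  0.002  0.445 -0.001 -0.     0.022]
[-0.001  0.002  0.463 -0.001 -0.     0.022]
```

>>> {"api": "jog_arm", "payload": {
  "series": "0 0.002 0.12 0 0 0.022 -0.8;0 0.002 0.25 0 0 0.022 -0.8;0 0.002 0.358 0 0 0.022 -0.8;0 0.002 0.4 0 0 0.022 -0.8;0 0.002 0.42 0 0 0.022 -0.8;0 0.002 0.435 0 0 0.022 -0.8;0 0.002 0.448 0 0 0.022 -0.8;0 0.002 0.458 0 0 0.022 -0.8;0 0.002 0.463 0 0 0.022 -0.8;0 0.002 0.463 0 0 0.022 -0.8"
}}

```text
time_s: 38.05
eef_pos: [655.7, 106.7, 38.6]
ee_rot: [-0.0, 0.72, 0.694, 0.0]
force: [-0.6, -0.5, -4.1]
grip_width: 0.346
grip_force: 100.4
```

Hanging free at floor level in the pocket. Release and rise, verifying as I go.

>>> {"api": "jog_arm", "payload": {
  "series": "0 0 0.001 0 0 0 0;0 0 0.001 0 0 0 0.15;0 0 0.001 0 0 0 0.25;0 0 -0.06 0 0 0 0.25;0 0 -0.18 0 0 0 0.25;0 0 -0.3 0 0 0 0.4;0.08 -0.05 -0.42 0 0 -0.1 1;0.08 -0.05 -0.48 0 0 -0.1 1;0.08 -0.05 -0.48 0 0 -0.1 1"
}}

```text
time_s: 39.17
eef_pos: [637.3, 139.7, 232.5]
ee_rot: [0.001, 0.663, 0.748, 0.002]
force: [-0.0, 0.3, -1.3]
grip_width: 0.998
grip_force: 0.0
```

Run:
```python
from h import *
print(sense()["eef_pos"],psi_now())
vis("v_block",["wrist"],(5,20,35))
go([540,240,230],tool(-5));go([502,375,200],tool(85))
```

```text
[637.31211272 139.65634581 232.53467236] -83.11068363176707
wrist mark 0.71 [[657.7, 105.2], [656.4, 109.6], [655.2, 113.9]]
wrist reg 0.74 [[656.3, 101.2, 53.1, 35.9, 87.2], [655.1, 105.7, 50.9, 34.3, 87.2], [653.9, 110.2, 48.6, 32.8, 87.2]]
   poly [[640.0, 134.0], [638.0, 107.0], [639.0, 88.0], [653.0, 91.0], [668.0, 86.0], [668.0, 109.0], [671.0, 123.0], [669.0, 131.0], [663.0, 134.0]]
[ 0.279 -0.209 -0.002 -0.001 -0.001 -0.869]
[ 0.626 -0.263  0.073  0.    -0.003 -1.869]
```

V block is in its pocket, upright. Now the short block.

>>> {"api": "jog_arm", "payload": {
  "series": "0.1 -0.07 0 0 0 -0.12 1;0.2 -0.14 0 0 0 -0.24 1;0.279 -0.209 0 0 0 -0.36 1;0.279 -0.209 0 0 0 -0.48 1;0.279 -0.209 0 0 0 -0.6 1;0.279 -0.209 0 0 0 -0.72 1;0.279 -0.209 0 0 0 -0.869 1;0.279 -0.209 0 0 0 -0.869 1"
}}

```text
time_s: 40.33
eef_pos: [540.3, 239.8, 228.9]
ee_rot: [-0.001, 0.042, 0.999, -0.0]
force: [0.4, -0.1, 0.3]
grip_width: 1.002
grip_force: 0.0
```

Run:
```python
from h import *
print(sense()["eef_pos"],psi_now(),sense()["joints"])
vis("short_block",["wrist"],(0,19))
go([502,372,200],tool(82))
```

```text
[540.27067097 239.78534571 228.9204597 ] -4.773846291689225 [ 2.19526988e-01  4.76135683e-01  1.31823784e+00  3.33877872e-04
  1.34978507e+00 -1.26802303e+00]
wrist mark 0.56 [[501.2, 390.2], [499.7, 382.3]]
wrist reg 0.81 [[503.3, 393.5, 38.9, 9.1, 85.3], [501.7, 385.5, 36.8, 8.6, 85.3]]
   poly [[504.0, 368.0], [507.0, 403.0], [501.0, 403.0], [498.0, 398.0], [496.0, 368.0]]
[ 0.124  0.321  0.073  0.001 -0.001 -0.967]
```

>>> {"api": "jog_arm", "payload": {
  "series": "0.04 0.1 0 0 0 -0.12 1;0.08 0.2 0 0 0 -0.24 1;0.124 0.321 0.03 0 0 -0.36 1;0.124 0.321 0.073 0 0 -0.48 1;0.124 0.321 0.073 0 0 -0.6 1;0.124 0.321 0.073 0 0 -0.72 1;0.124 0.321 0.073 0 0 -0.84 1;0.124 0.321 0.073 0 0 -0.967 1;0.124 0.321 0.073 0 0 -0.967 1"
}}

```text
time_s: 41.6
eef_pos: [502.0, 372.2, 200.7]
ee_rot: [-0.0, -0.656, 0.755, 0.0]
force: [-0.6, 0.4, 0.1]
grip_width: 0.995
grip_force: 0.0
```

Run:
```python
from h import *
print(sense()["eef_pos"],psi_now(),sense()["joints"].tolist() if hasattr(sense()["joints"],"tolist") else sense()["joints"])
o=vis("short_block",["wrist"],(0,19))
c=o["wrist"];g=cv2.cvtColor(warpR(c,c["img"],480,360,45,60,4,19),cv2.COLOR_RGB2GRAY)
for th in(170,215):
    m=(g>th).astype(np.uint8);k,_=cv2.findContours(m,0,1);k=max(k,key=cv2.contourArea);(u,v),wh,a=cv2.minAreaRect(k);print(th,480+u/4,420-v/4,np.array(wh)/4,a)
print(g[::10,::8])
```

```text
[501.98752063 372.20752172 200.73774608] 81.99833182809024 [0.4506966101782908, 0.5722714218652445, 1.2408207498491635, 0.0003409428327035457, 1.3294437385873206, -2.5513223561690266]
wrist mark 0.8 [[501.4, 393.8], [500.9, 388.6]]
wrist reg 0.8 [[503.3, 393.0, 36.6, 10.2, 82.0], [502.6, 387.9, 34.4, 9.6, 82.0]]
   poly [[502.0, 371.0], [505.0, 372.0], [509.0, 401.0], [503.0, 405.0], [500.0, 404.0], [497.0, 373.0]]
170 502.1941604614258 388.285551071167 [10.77019787 34.3069191 ] 5.411868572235107
215 502.3138179779053 389.3346481323242 [ 9.78343678 30.8211174 ] 5.253802299499512
[[142 138 129 129 129 134 134 129 132 134 133 129 129 131 130 135 140 137
  134 128 132 141 136]
 [141 141 132 130 129 133 133 132 140 136 132 128 128 128 128 131 136 137
  129 128 131 131 129]
 [137 138 135 125 129 133 134 132 131 132 129 127 127 131 132 133 133 137
  136 136 130 126 132]
 [135 136 138 136 133 132 130 129 131 133 123 123 127 132 134 133 129 132
  132 130 131 134 133]
 [136 133 133 137 136 135 136 131 131 131 124 120 128 130 129 127 127 129
  126 126 130 133 133]
 [137 133 130 135 133 126 129
[... 1114 characters left out ...]
140 145 143 145 146]
 [131 130 132 133 133 137 140 134 190 255 255 255 255 231  96 115 128 143
  152 146 145 150 145]
 [134 135 136 136 134 134 135 139 162 238 241 248 253 199  98 116 142 144
  145 146 144 145 143]
 [133 135 142 144 136 135 135 141 154 185 187 187 184 115 104 111 143 146
  145 148 154 153 144]
 [143 139 145 147 141 140 142 148 155 143 120 124 126 112 110 116 142 145
  144 146 153 149 147]
 [143 137 139 141 141 140 146 153 143 118 113 111 111 112 115 143 150 149
  144 144 144 145 146]
 [141 138 141 145 142 140 148 153 139 114 115 116 112 111 110 132 145 145
  143 144 146 142 141]
 [144 146 145 145 142 139 143 145 142 137 119 118 112 112 113 135 145 145
  145 145 147 144 141]]
```

>>> {"api": "jog_arm", "payload": {
  "series": "-0.025 0.0045 0.1 0 0 -0.03 0.1;-0.025 0.0045 0.23 0 0 -0.03 0.1;-0.025 0.0045 0.35 0 0 -0.03 0.1;-0.025 0.0045 0.425 0 0 -0.03 0.1;-0.025 0.0045 0.425 0 0 -0.03 0.1;-0.025 0.0045 0.425 0 0 -0.03 -1;-0.025 0.0045 0.425 0 0 -0.03 -1;-0.025 0.0045 0.425 0 0 -0.03 -1;-0.025 0.0045 0.425 0 0 -0.03 -1;-0.025 0.0045 0.425 0 0 -0.03 -1;-0.025 0.0045 0.425 0 0 -0.03 -1;-0.025 0.0045 0.425 0 0 -0.03 -1",
  "grip_force": 40
}}

```text
time_s: 43.25
eef_pos: [502.3, 383.0, 33.1]
ee_rot: [0.001, -0.674, 0.738, -0.0]
force: [-1.3, -0.6, 7.5]
grip_width: 0.088
grip_force: 40.6
```

Run:
```python
from h import *
p=sense()["eef_pos"];f=(np.array([501.6,382.3,30.7]),tool(84.7))
go([501.6,382.3,225],f[1],f);go([600,250,230],tool(0),f)
f=(np.array([600,250,230]),tool(0));go([700,111.3,200],tool(-89),f)
```

```text
[ 0.     0.    -0.486  0.     0.     0.   ]
[ 0.307 -0.275 -0.498  0.     0.     0.941]
[-0.25  -0.347  0.075  0.     0.     0.989]
```

>>> {"api": "jog_arm", "payload": {
  "series": "0 0 -0.1 0 0 0 -1;0 0 -0.22 0 0 0 -1;0 0 -0.36 0 0 0 -1;0 0 -0.486 0 0 0 -1;0.05 -0.05 -0.49 0 0 0.12 -1;0.12 -0.1 -0.498 0 0 0.24 -1;0.2 -0.17 -0.498 0 0 0.36 -1;0.307 -0.275 -0.498 0 0 0.48 -1;0.307 -0.275 -0.498 0 0 0.6 -1;0.307 -0.275 -0.498 0 0 0.72 -1;0.307 -0.275 -0.498 0 0 0.84 -1;0.307 -0.275 -0.498 0 0 0.941 -1;0.307 -0.275 -0.498 0 0 0.941 -1"
}}

```text
time_s: 44.88
eef_pos: [600.0, 250.3, 230.9]
ee_rot: [0.0, -0.002, 1.0, 0.0]
force: [-0.3, 0.6, -0.8]
grip_width: 0.085
grip_force: 39.8
```

>>> {"api": "jog_arm", "payload": {
  "series": "-0.05 -0.08 0 0 0 0.12 -1;-0.1 -0.16 0 0 0 0.24 -1;-0.15 -0.24 0 0 0 0.36 -1;-0.2 -0.3 0 0 0 0.48 -1;-0.25 -0.347 0.04 0 0 0.6 -1;-0.25 -0.347 0.075 0 0 0.72 -1;-0.25 -0.347 0.075 0 0 0.84 -1;-0.25 -0.347 0.075 0 0 0.989 -1;-0.25 -0.347 0.075 0 0 0.989 -1"
}}

```text
time_s: 46.0
eef_pos: [700.4, 111.7, 200.7]
ee_rot: [-0.0, 0.7, 0.714, 0.0]
force: [0.4, -0.2, -0.3]
grip_width: 0.082
grip_force: 39.8
```

Run:
```python
from h import *
p=sense()["eef_pos"];print(p,psi_now(),sense()["force"])
o=vis("short_block",["wrist"],(p[2]-33.1+19,))
c=o["wrist"];g=cv2.cvtColor(warpR(c,c["img"],p[0]-20,p[1]-35,40,60,4,p[2]-14.1),cv2.COLOR_RGB2GRAY)
m=(g>215).astype(np.uint8);k,_=cv2.findContours(m,0,1);k=max(k,key=cv2.contourArea);(u,v),wh,a=cv2.minAreaRect(k);print(u/4-20,25-v/4,np.array(wh)/4,a)
for z in(80,45,38):go([702.4,111.3,z],tool(-92))
```

```text
[700.35139845 111.70362414 200.66040804] -88.84985658991647 [ 0.36754381 -0.18149796 -0.28076773]
wrist mark 0.92 [[700.9, 113.1]]
wrist reg 0.74 [[699.9, 108.4, 7.8, 36.4, 0.8]]
   poly [[697.0, 126.0], [696.0, 126.0], [696.0, 91.0], [703.0, 90.0], [703.0, 126.0]]
-0.14153671264648438 -3.5059242248535156 [36.15218735  7.51481152] 88.72696685791016
[-0.001  0.005  0.302  0.    -0.     0.037]
[-0.001  0.005  0.389  0.    -0.     0.037]
[-0.001  0.005  0.407  0.    -0.     0.037]
```

>>> {"api": "jog_arm", "payload": {
  "series": "0 0.005 0.12 0 0 0.037 -1;0 0.005 0.24 0 0 0.037 -1;0 0.005 0.33 0 0 0.037 -1;0 0.005 0.36 0 0 0.037 -1;0 0.005 0.375 0 0 0.037 -1;0 0.005 0.388 0 0 0.037 -1;0 0.005 0.398 0 0 0.037 -1;0 0.005 0.407 0 0 0.037 -1;0 0.005 0.407 0 0 0.037 -1"
}}

```text
time_s: 47.28
eef_pos: [702.7, 111.9, 38.2]
ee_rot: [0.0, 0.721, 0.693, 0.001]
force: [-0.1, -0.0, 1.4]
grip_width: 0.083
grip_force: 40.0
```

>>> {"api": "jog_arm", "payload": {
  "series": "0 0 0 0 0 0 -0.6;0 0 0 0 0 0 -0.5;0 0 0 0 0 0 -0.5;0 0 -0.05 0 0 0 -0.5;0 0 -0.15 0 0 0 -0.5;0 0 -0.3 0 0 0 0;0 0 -0.4 0 0 0 0;0 0 -0.4 0 0 0 0"
}}

```text
time_s: 48.28
eef_pos: [703.5, 111.8, 203.5]
ee_rot: [0.003, 0.721, 0.693, 0.003]
force: [0.1, 0.3, 0.6]
grip_width: 0.5
grip_force: 0.0
```

Run:
```python
from h import *
p=sense()["eef_pos"];print(p,psi_now())
vis("short_block",["wrist"],(24,));vis("v_block",["wrist"],(35,))
go([520,20,220],tool(-50));
```

```text
[703.51392706 111.79056137 203.46152993] -92.21734096493776
wrist mark 0.55 [[703.2, 106.4]]
wrist reg 0.88 [[701.6, 105.4, 32.7, 9.5, 87.7]]
   poly [[700.0, 122.0], [697.0, 90.0], [703.0, 89.0], [706.0, 92.0], [706.0, 122.0]]
wrist mark 0.86 [[659.2, 110.7]]
wrist reg 0.67 [[656.5, 109.1, 48.9, 35.9, 88.8]]
   poly [[673.0, 132.0], [648.0, 133.0], [640.0, 128.0], [639.0, 123.0], [641.0, 103.0], [638.0, 87.0], [640.0, 85.0], [655.0, 88.0], [670.0, 86.0], [674.0, 101.0], [674.0, 130.0]]
[-0.247 -0.446 -0.058 -0.001 -0.001 -0.469]
```

>>> {"api": "jog_arm", "payload": {
  "series": "-0.1 -0.2 -0.04 0 0 -0.022 0;-0.404 -0.674 -0.04 0 0 -0.022 0;-0.404 -0.674 -0.04 0 0 -0.022 0;-0.404 -0.674 -0.04 0 0 -0.022 0;-0.404 -0.674 -0.04 0 0 -0.022 0;-0.404 -0.674 -0.04 0 0 -0.022 0;-0.404 -0.674 -0.04 0 0 -0.022 0;-0.404 -0.674 -0.04 0 0 -0.022 0"
}}

```text
time_s: 49.58
eef_pos: [427.5, -39.0, 213.5]
ee_rot: [-0.0, 0.708, 0.706, 0.0]
force: [0.1, -0.2, 0.5]
grip_width: 0.5
grip_force: 0.0
```

```bash
cat >> h.py <<'E'
def bright(c,x0,y0,w,h,z,th):
    g=cv2.cvtColor(warpR(c,c["img"],x0,y0,w,h,4,z),cv2.COLOR_RGB2GRAY);m=(g>th).astype(np.uint8);k,_=cv2.findContours(m,0,1);k=max(k,key=cv2.contourArea)
    (u,v),wh,a=cv2.minAreaRect(k);print(th,np.round([x0+u/4,y0+h-v/4,wh[0]/4,wh[1]/4,a],1));return g
E
python3 - <<'E'
from h import *
p=sense()["eef_pos"];print(p,psi_now())
o=vis("long_block",["wrist"],(0,30))
c=o["wrist"]
for t in(170,190,210,230):g=bright(c,395,-90,70,80,30,t)
print(g[::12,::10])
vis("setting_ring",["wrist"],(0,14))
E
```

```text
[427.54207275 -38.96837969 213.51115104] -90.18815353839486
wrist mark 0.79 [[426.9, -62.1], [427.0, -54.1]]
wrist reg 0.95 [[424.3, -66.8, 12.1, 44.3, 9.1], [424.6, -58.3, 11.0, 40.3, 9.1]]
   poly [[421.0, -38.0], [419.0, -41.0], [418.0, -55.0], [422.0, -77.0], [428.0, -78.0], [430.0, -76.0], [429.0, -51.0], [426.0, -39.0]]
wrist reg 0.32 [[615.5, -164.4, 19.7, 45.6, 66.5], [598.7, -147.3, 18.0, 41.6, 66.5]]
   poly [[577.0, -146.0], [578.0, -148.0], [591.0, -149.0], [613.0, -163.0], [616.0, -160.0], [611.0, -147.0], [597.0, -137.0], [586.0, -137.0]]
170 [448.8 -21.   22.   32.   90. ]
190 [424.6 -59.5  39.1   9.8  83.5]
210 [424.8 -61.   35.3   9.3  83.7]
230 [424.9 -61.3  34.3   8.1  83.2]
[[132 131 125 125 126 128 139 142 137 127  55  51  53  53  53  54 159 178
  177 179 178 177 176 177 178 179 178 179]
 [133 130 128 131 130 130 132 130 131 124  47  53  52  54  54  61 171 177
  178 178 178 177 177 177 179 179 180 179]
 [134 132 130 129 127 130 130 127 128 109  46  50  51  51  54  93 176 178
  179 177 178 175 177 177 177 179 180 180]
 [129 129 136 132 133 129 127 127 127  77  49 
[... 2344 characters left out ...]
178 146 143 100 116 126
  127 136 131 135 128 128 128 132 135 134]
 [126 127 128 130 135 130 129 126 128 135 129 127 126  99  99  99 115 125
  126 126 127 127 127 129 130 133 134 139]
 [ 96  99 103 101  95  99  99  99 101 104 101 103 101  85  84  83  89  96
   98 103 102  98  99 100 100 107 103 108]
 [ 69  73  74  72  71  69  70  70  71  72  73  72  72  70  68  70  70  71
   71  72  73  76  76  77  77  76  73  72]]
wrist mark 0.81 [[610.4, -172.1], [602.7, -163.7]]
wrist reg 0.85 [[616.0, -164.5, 20.7, 45.6, 64.6], [608.1, -156.5, 19.8, 43.7, 64.6]]
   poly [[585.0, -155.0], [586.0, -157.0], [601.0, -158.0], [620.0, -173.0], [625.0, -171.0], [622.0, -160.0], [608.0, -145.0], [595.0, -145.0]]
```

>>> {"api": "jog_arm", "payload": {
  "series": "-0.067 -0.005 0.1 0 0 -0.072 0.1;-0.067 -0.005 0.23 0 0 -0.072 0.1;-0.067 -0.005 0.36 0 0 -0.072 0.1;-0.067 -0.005 0.444 0 0 -0.072 0.1;-0.067 -0.005 0.444 0 0 -0.072 0.1;-0.067 -0.005 0.444 0 0 -0.072 -1;-0.067 -0.005 0.444 0 0 -0.072 -1;-0.067 -0.005 0.444 0 0 -0.072 -1;-0.067 -0.005 0.444 0 0 -0.072 -1;-0.067 -0.005 0.444 0 0 -0.072 -1;-0.067 -0.005 0.444 0 0 -0.072 -1;-0.067 -0.005 0.444 0 0 -0.072 -1",
  "grip_force": 50
}}

```text
time_s: 51.38
eef_pos: [425.4, -66.3, 37.4]
ee_rot: [0.001, 0.668, 0.745, 0.001]
force: [-0.4, 0.5, 6.8]
grip_width: 0.085
grip_force: 51.2
```

>>> {"api": "jog_arm", "payload": {
  "series": "0 0 -0.1 0 0 0 -1;0 0 -0.22 0 0 0 -1;0 0 -0.36 0 0 0 -1;-0.02 0.1 -0.38 0 0 0.02 -1;-0.127 0.698 -0.38 0 0 0.07 -1;-0.127 0.698 -0.38 0 0 0.07 -1;-0.127 0.698 -0.38 0 0 0.07 -1;-0.127 0.698 -0.38 0 0 0.07 -1;-0.127 0.698 -0.38 0 0 0.07 -1;-0.127 0.698 -0.38 0 0 0.07 -1;-0.127 0.698 -0.38 0 0 0.07 -1"
}}

```text
time_s: 52.75
eef_pos: [706.8, -86.2, 189.5]
ee_rot: [0.0, 0.708, 0.707, 0.0]
force: [-0.6, 0.9, -0.7]
grip_width: 0.089
grip_force: 50.2
```

Run:
```python
from h import *
p=sense()["eef_pos"];print(p,psi_now())
vis("long_block",["wrist"],(p[2]-7.4,))
for z in(80,50,42):go([708.5,-85.7,z],tool(-90))
```

```text
[706.84600302 -86.1690157  189.45677475] -90.068804489082
wrist mark 0.67 [[706.8, -69.7]]
wrist reg 0.98 [[706.2, -76.5, 42.5, 9.6, 89.4]]
   poly [[704.0, -55.0], [702.0, -64.0], [703.0, -97.0], [709.0, -98.0], [710.0, -97.0], [710.0, -82.0], [711.0, -63.0], [710.0, -56.0]]
[ 0.001  0.003  0.273  0.001 -0.    -0.001]
[ 0.001  0.003  0.348  0.001 -0.    -0.001]
[ 0.001  0.003  0.368  0.001 -0.    -0.001]
```

>>> {"api": "jog_arm", "payload": {
  "series": "0 0.003 0.12 0 0 0 -1;0 0.003 0.22 0 0 0 -1;0 0.003 0.29 0 0 0 -1;0 0.003 0.32 0 0 0 -1;0 0.003 0.335 0 0 0 -1;0 0.003 0.348 0 0 0 -1;0 0.003 0.358 0 0 0 -1;0 0.003 0.368 0 0 0 -1;0 0.003 0.368 0 0 0 -1"
}}

```text
time_s: 54.02
eef_pos: [709.4, -86.3, 42.5]
ee_rot: [0.001, 0.707, 0.707, 0.0]
force: [-3.1, 0.3, 7.4]
grip_width: 0.09
grip_force: 51.2
```

>>> {"api": "jog_arm", "payload": {
  "series": "0 0 0 0 0 0 -0.6;0 0 0 0 0 0 -0.5;0 0 0 0 0 0 -0.5;0 0 -0.05 0 0 0 -0.5;0 0 -0.15 0 0 0 -0.5;0 0 -0.3 0 0 0 0;0.05 0 -0.4 0 0 0 0;0.05 0 -0.4 0 0 0 0"
}}

```text
time_s: 55.02
eef_pos: [710.1, -65.2, 206.7]
ee_rot: [0.004, 0.707, 0.707, 0.002]
force: [-0.1, -0.2, -0.8]
grip_width: 0.5
grip_force: 0.0
```

Run:
```python
from h import *
p=sense()["eef_pos"];print(p,psi_now(),sense()["joints"])
vis("long_block",["wrist"],(35,));vis("dial_indicator",["wrist"],(25,));vis("setting_ring",["wrist"],(14,))
```

```text
[710.05354486 -65.20526979 206.73396331] -89.97094573164303 [-2.55601492e-01  7.78843846e-01  8.71978530e-01  5.69965582e-04
  1.48208620e+00 -2.56149563e-01]
wrist mark 0.58 [[711.6, -71.8]]
wrist reg 0.67 [[708.9, -78.7, 38.1, 8.3, 89.7]]
   poly [[707.0, -60.0], [706.0, -98.0], [712.0, -98.0], [712.0, -62.0]]
wrist mark 0.91 [[666.3, -45.2]]
wrist reg 0.65 [[668.9, -44.2, 54.4, 87.0, 28.1]]
   poly [[665.0, 3.0], [663.0, 1.0], [663.0, -8.0], [652.0, -13.0], [644.0, -20.0], [639.0, -29.0], [637.0, -38.0], [641.0, -49.0], [650.0, -58.0], [662.0, -64.0], [665.0, -79.0], [665.0, -94.0], [666.0, -95.0], [666.0, -79.0], [669.0, -74.0], [669.0, -65.0], [679.0, -59.0], [688.0, -48.0], [691.0, -41.0], [691.0, -30.0], [687.0, -20.0], [681.0, -14.0], [669.0, -9.0], [669.0, 1.0]]
wrist mark 0.58 [[611.7, -163.9]]
wrist reg 0.85 [[602.7, -159.5, 39.9, 16.7, 45.5]]
   poly [[619.0, -147.0], [606.0, -146.0], [596.0, -155.0], [591.0, -163.0], [592.0, -177.0], [611.0, -163.0], [619.0, -149.0]]
```

>>> {"api": "jog_arm", "payload": {
  "series": "-0.05 -0.1 0 0 0 0 0.5;-0.14 -0.247 0.02 0 0 0 1;-0.14 -0.247 0.02 0 0 0 1;-0.14 -0.247 0.02 0 0 0 1;-0.14 -0.247 0.02 0 0 0 1"
}}

```text
time_s: 56.1
eef_pos: [611.2, -121.7, 193.1]
ee_rot: [0.0, 0.707, 0.707, 0.0]
force: [-0.0, -0.6, -0.2]
grip_width: 0.997
grip_force: 0.0
```

Run:
```python
from h import *
p=sense()["eef_pos"];print(p,psi_now(),sense()["joints"])
o=vis("setting_ring",["wrist","side"],(0,14))
c=o["wrist"]
for z in(14,20,30):
    for th in(60,110,150,190):
        g=cv2.cvtColor(warpR(c,c["img"],580,-205,70,70,4,z),cv2.COLOR_RGB2GRAY);k,_=cv2.findContours((g>th).astype(np.uint8),0,1);k=max(k,key=cv2.contourArea);e=cv2.fitEllipse(k);print(z,th,np.round([580+e[0][0]/4,-135-e[0][1]/4,e[1][0]/4,e[1][1]/4,e[2]],1))
g=cv2.cvtColor(warpR(c,c["img"],580,-205,70,70,4,14),cv2.COLOR_RGB2GRAY);print(g[::12,::12])
```

```text
[ 611.1851391  -121.74924166  193.09928955] -90.01418535254658 [-3.84513578e-01  5.73387974e-01  1.25935493e+00  4.44286584e-04
  1.30762148e+00 -3.84381272e-01]
wrist mark 0.57 [[608.7, -168.7], [608.8, -163.6]]
wrist reg 0.73 [[608.0, -172.7, 41.9, 38.6, 90.0], [608.1, -167.5, 40.0, 36.8, 90.0]]
   poly [[601.0, -148.0], [591.0, -158.0], [591.0, -177.0], [599.0, -186.0], [614.0, -188.0], [622.0, -182.0], [627.0, -172.0], [624.0, -158.0], [615.0, -148.0]]
side mark 0.79 [[607.9, -179.2], [607.3, -182.8]]
side reg 0.53 [[611.7, -171.8, 36.1, 40.5, 2.3], [611.1, -175.5, 35.6, 40.0, 2.3]]
   poly [[607.0, -156.0], [595.0, -165.0], [594.0, -182.0], [600.0, -192.0], [613.0, -195.0], [627.0, -184.0], [629.0, -169.0], [622.0, -159.0]]
14 60 [ 608.3 -168.2   39.4   42.7  179.6]
14 110 [ 6.083e+02 -1.692e+02  3.820e+01  3.870e+01  1.000e-01]
14 150 [ 608.3 -169.3   37.4   37.8    2.3]
14 190 [ 608.3 -169.4   36.4   36.7    8.6]
20 60 [ 608.3 -166.    38.6   41.9  179.7]
20 110 [ 608.3 -167.    37.4   38.     0. ]
20 150 [ 608.3 -167.    36.6   37.     2.9]
20 190 [ 608.4 -167.1   35.7   36.1
[... 1908 characters left out ...]
48  48  48  47  40  92 207 227 229 230 229 199  73  36  35  45  48
   47  47  47  46  47  48]
 [ 48  48  48  48  47  47  38  38  63  71  72  60  36  37  36  45  46  47
   48  48  46  46  45  47]
 [ 48  48  49  49  47  47  45  37  35  38  38  36  37  37  43  46  48  46
   44  47  47  46  45  47]
 [ 47  48  49  48  48  49  48  40  41  38  36  39  40  38  40  49  47  50
   48  46  47  47  46  47]
 [ 48  47  48  48  47  49  49  47  48  48  46  45  45  48  47  49  48  46
   49  47  46  47  47  47]
 [ 47  48  48  47  48  47  45  47  48  49  49  48  49  49  48  47  49  49
   49  48  47  48  47  46]
 [ 48  48  49  47  48  48  47  48  51  49  48  48  48  49  49  48  47  47
   49  48  46  47  48  46]]
```

Tray 1 is complete: the long block and the indicator both read in place. For the ring at (608.3,-169.2) I'll lean the tool 15° toward +y, so the forearm stays away from the microscope head, and place it with the same lean.

Run:
```python
from h import *
R=tool(-90,-15,[1,0]);print(R.apply([0,0,1]));b=np.array([608.3,-165.7,22])
for d in(90,30,0):go(b-R.apply([0,0,1])*d,R)
```

```text
[ 0.         -0.25881905 -0.96592583]
[-0.051 -0.005  0.209 -0.    -0.167 -0.   ]
[-0.09  -0.005  0.354 -0.    -0.167 -0.   ]
[-0.11  -0.005  0.427 -0.    -0.167 -0.   ]
```

>>> {"api": "jog_arm", "payload": {
  "series": "-0.03 -0.005 0.1 0 -0.1 0 0.5;-0.051 -0.005 0.209 0 -0.167 0 0.5;-0.07 -0.005 0.28 0 -0.167 0 0.5;-0.09 -0.005 0.354 0 -0.167 0 0.5;-0.1 -0.005 0.39 0 -0.167 0 0.5;-0.11 -0.005 0.427 0 -0.167 0 0.5;-0.11 -0.005 0.427 0 -0.167 0 0.5;-0.11 -0.005 0.427 0 -0.167 0 0.5",
  "grip_force": 50
}}

```text
time_s: 57.4
eef_pos: [608.5, -166.1, 22.9]
ee_rot: [0.093, 0.701, 0.701, -0.092]
force: [-0.1, -0.0, 0.5]
grip_width: 0.754
grip_force: 0.0
```

No contact. Close on the ring.

>>> {"api": "jog_arm", "payload": {
  "series": "0 0 0 0 0 0 -0.5;0 0 0 0 0 0 -0.5;0 0 0 0 0 0 -0.5;0 0 0 0 0 0 -0.5;0 0 0 0 0 0 -0.5"
}}

```text
time_s: 58.02
eef_pos: [608.4, -166.0, 23.1]
ee_rot: [0.093, 0.701, 0.701, -0.092]
force: [-1.3, 1.3, 4.8]
grip_width: 0.407
grip_force: 49.7
```

Run:
```python
from h import *
R=tool(-90,-15,[1,0]);f=(np.array([608.3,-165.7,22]),R)
go([608.3,-160,100],R,f);go([608.3,-150,190],R,f);go([660,110,190],R,f)
```

```text
[-0.037 -0.    -0.192  0.     0.     0.   ]
[-0.071 -0.    -0.416  0.     0.     0.   ]
[ 0.557  0.129 -0.584  0.     0.     0.   ]
```

>>> {"api": "jog_arm", "payload": {
  "series": "-0.018 0 -0.09 0 0 0 -0.5;-0.037 0 -0.192 0 0 0 -0.5;-0.055 0 -0.3 0 0 0 -0.5;-0.071 0 -0.416 0 0 0 -0.5;-0.071 0 -0.416 0 0 0 -0.5;0.08 0.03 -0.45 0 0 0 -0.5;0.22 0.06 -0.49 0 0 0 -0.5;0.37 0.09 -0.53 0 0 0 -0.5;0.557 0.129 -0.584 0 0 0 -0.5;0.557 0.129 -0.584 0 0 0 -0.5;0.557 0.129 -0.584 0 0 0 -0.5"
}}

```text
time_s: 59.4
eef_pos: [659.6, 110.1, 188.6]
ee_rot: [0.092, 0.701, 0.701, -0.093]
force: [1.0, -0.3, -1.1]
grip_width: 0.411
grip_force: 50.6
```

Run:
```python
from h import *
s=sense();p=s["eef_pos"];print(p,psi_now(),s["grip_width"],s["grip_force"],s["force"])
o=vis("setting_ring",["wrist","side"],(p[2]-9,));c=o["wrist"]
g=cv2.cvtColor(warpR(c,c["img"],p[0]-30,p[1]-40,60,70,4,p[2]-9),cv2.COLOR_RGB2GRAY)
for th in(110,150,190):
    k,_=cv2.findContours((g>th).astype(np.uint8),0,1)
    for q in sorted(k,key=cv2.contourArea)[-2:]:
        if len(q)>10:e=cv2.fitEllipse(q);print(th,np.round([e[0][0]/4-30,30-e[0][1]/4,e[1][0]/4,e[1][1]/4],1))
print(g[::12,::12])
```

```text
[659.60332295 110.06091859 188.57564693] -89.98354575809245 0.4109690504429716 50.611964036361314 [ 0.95946696 -0.27634361 -1.11164709]
wrist mark 0.61 [[659.2, 117.3]]
wrist reg 0.65 [[659.2, 111.7, 45.7, 34.9, 88.3]]
   poly [[658.0, 135.0], [650.0, 132.0], [644.0, 126.0], [642.0, 117.0], [641.0, 102.0], [644.0, 96.0], [650.0, 92.0], [656.0, 89.0], [662.0, 89.0], [671.0, 93.0], [675.0, 98.0], [676.0, 102.0], [676.0, 114.0], [674.0, 124.0], [670.0, 130.0], [662.0, 134.0]]
wrist reg 0.15 [[657.7, 165.4, 22.1, 13.6, 88.0]]
   poly [[652.0, 176.0], [651.0, 174.0], [651.0, 155.0], [653.0, 155.0], [658.0, 157.0], [664.0, 154.0], [664.0, 176.0]]
side mark 0.84 [[655.6, 87.9]]
side reg 0.65 [[663.0, 97.3, 44.9, 35.3, 85.1]]
   poly [[654.0, 119.0], [646.0, 109.0], [644.0, 84.0], [655.0, 75.0], [669.0, 76.0], [679.0, 89.0], [681.0, 108.0], [673.0, 117.0]]
side reg 0.5 [[689.5, -140.1, 32.9, 9.2, 89.2]]
   poly [[693.0, -124.0], [685.0, -134.0], [687.0, -157.0], [694.0, -150.0]]
110 [-0.1  8.  47.5 64.7]
110 [ 0.9 -8.5 39.7 53.8]
150 [ 8.4 16.  22.6 45.4]
150 [ 1.2 -8.7 39.3 53.6]
190 [ 6.2 
[... 1382 characters left out ...]
  43  30
   66  44]
 [ 45  36  39  23  97  99 140 233 242 242 243 242 244 184  27  27  89  29
   68  44]
 [ 46  31  40  24 156 155 116  35  42  99 192 147  52  26  27  28 112  26
   69  41]
 [ 45  31  38  26  87  86 116  38  34  36 117 129  55  27  26  28 114  28
   69  41]
 [ 42  37  39  35  54  55 147  36  36  35  52  66  27  29  32  30  92  34
   70  44]
 [ 44  34  36  50  54  52 215 194 194 185 131 138 139 140 191 199 199 131
   66  43]
 [ 45  34  35  53  54  55  56  54  55  55  41 108 211 209 107  54  54 229
   64  42]
 [ 46  33  31  55  54  54  54  52  53  53  43  43  41  41  43  43  53  56
   63  43]
 [ 46  87  32  55  52  53  53  53  54  53  43  43  53  42  42  40  40  39
   63  49]]
```

The ring is held flat, its centre about 2.5 mm to -y of the TCP. Moving above its pocket and lowering.

Run:
```python
from h import *
R=tool(-92,-15,[1,-.035])
for z in(150,60,40,28):go([673.4,171.5,z],R)
```

```text
[0.179 0.033 0.056 0.005 0.    0.02 ]
[0.237 0.033 0.273 0.005 0.    0.02 ]
[0.25  0.033 0.321 0.005 0.    0.02 ]
[0.258 0.033 0.35  0.005 0.    0.02 ]
```

>>> {"api": "jog_arm", "payload": {
  "series": "0.179 0.033 0.056 0.005 0 0.02 -0.5;0.179 0.033 0.056 0.005 0 0.02 -0.5;0.2 0.033 0.13 0.005 0 0.02 -0.5;0.22 0.033 0.2 0.005 0 0.02 -0.5;0.237 0.033 0.273 0.005 0 0.02 -0.5;0.244 0.033 0.3 0.005 0 0.02 -0.5;0.25 0.033 0.321 0.005 0 0.02 -0.5;0.253 0.033 0.332 0.005 0 0.02 -0.5;0.255 0.033 0.342 0.005 0 0.02 -0.5;0.258 0.033 0.35 0.005 0 0.02 -0.5;0.258 0.033 0.35 0.005 0 0.02 -0.5"
}}

```text
time_s: 61.08
eef_pos: [673.3, 173.0, 28.2]
ee_rot: [0.091, 0.713, 0.689, -0.094]
force: [1.1, -0.7, 0.3]
grip_width: 0.409
grip_force: 50.7
```

>>> {"api": "jog_arm", "payload": {
  "series": "0 0 0.002 0 0 0 0;0 0 0.002 0 0 0 0.08;0 0 0.002 0 0 0 0.08;0 0 -0.03 0 0 0 0.08;0 0 -0.08 0 0 0 0.08;0 0 -0.2 0 0 0 0.08;0 0 -0.35 0 0.1 0 0.3;-0.05 0 -0.4 0 0.167 0 0.3;-0.05 0 -0.4 0 0.167 0 0.3"
}}

```text
time_s: 62.2
eef_pos: [674.8, 193.6, 192.0]
ee_rot: [0.002, 0.72, 0.694, 0.003]
force: [0.8, 0.8, 0.1]
grip_width: 0.649
grip_force: 0.0
```

Run:
```python
from h import *
s=sense();p=s["eef_pos"];print(p,s["force"])
o=vis("setting_ring",["wrist","side"],(19,));c=o["wrist"]
for z in(19,):
    g=cv2.cvtColor(warpR(c,c["img"],640,135,70,70,4,z),cv2.COLOR_RGB2GRAY)
    for th in(190,205,220):
        k,_=cv2.findContours((g>th).astype(np.uint8),0,1);q=max(k,key=cv2.contourArea);e=cv2.fitEllipse(q);print(th,np.round([640+e[0][0]/4,205-e[0][1]/4,e[1][0]/4,e[1][1]/4],1))
    print(g[::12,::12])
for l,z in(("v_block",35),("short_block",24)):
    vis(l,["wrist"],(z,))
```

```text
[674.81546839 193.64187972 191.99756338] [0.80177281 0.81381286 0.09566508]
wrist mark 0.8 [[675.3, 172.0]]
wrist reg 0.76 [[672.0, 170.7, 39.0, 35.3, 87.0]]
   poly [[668.0, 190.0], [659.0, 183.0], [655.0, 175.0], [654.0, 166.0], [661.0, 155.0], [667.0, 151.0], [676.0, 151.0], [682.0, 153.0], [689.0, 162.0], [689.0, 177.0], [683.0, 187.0], [676.0, 190.0]]
side mark 0.5 [[667.0, 150.7]]
side reg 0.7 [[676.5, 161.6, 35.9, 42.0, 0.6]]
   poly [[666.0, 179.0], [658.0, 167.0], [659.0, 151.0], [671.0, 141.0], [687.0, 144.0], [694.0, 161.0], [692.0, 172.0], [680.0, 183.0]]
190 [668.3 169.6  35.8  51.7]
205 [672.6 169.4  37.2  37.6]
220 [672.6 169.4  36.8  37. ]
[[237 236 235 233 232 231 230 250 220 254 254 254 254 254 254 199 226 201
  193 184 188 183 171 167]
 [104 117 128 140 152 162 175 187 198 212 222 235 246 253 253 253 253 251
  251 250 249 248 247 245]
 [ 44  44  43  44  45  44  44  43  42  44  44  43  43  43  42  40  38  40
   43  45  44  45  45  45]
 [ 43  43  45  44  44  44  45  46  44  42  43  43  43  41  44  42  44  43
   45  41  42  39  40  43]
 [ 44  45  45  42  44  44  44  4
[... 1719 characters left out ...]
 43  40  43  42  45  41  42  40  41  41
   42  42  42  41  43  44]
 [ 43  42  42  43  42  37  39  44  45  41  43  42  42  41  39  42  42  42
   44  42  39  41  42  43]
 [ 46  48  51  45  44  43  43  46  45  44  40  38  35  37  38  40  43  42
   42  42  40  40  41  40]]
wrist mark 0.79 [[656.0, 122.6]]
wrist reg 0.96 [[655.0, 113.0, 55.9, 31.8, 88.2]]
   poly [[645.0, 141.0], [640.0, 131.0], [638.0, 88.0], [643.0, 85.0], [656.0, 92.0], [664.0, 86.0], [669.0, 85.0], [672.0, 139.0]]
wrist mark 0.79 [[702.5, 111.8]]
wrist reg 0.68 [[700.7, 108.9, 38.1, 11.5, 89.9]]
   poly [[698.0, 128.0], [696.0, 126.0], [695.0, 97.0], [698.0, 90.0], [705.0, 90.0], [706.0, 93.0], [706.0, 120.0], [704.0, 128.0]]
```

All five pieces read in their pockets, level and upright, and the gripper is clear. Handing in.

```bash
python3 -c "
from rig import *
print(finish_job())"
```

```text
the job is handed in; nothing more can be done
None
```

I've handed the job in with all five pieces in their pockets and the right way up, after about 62 s of robot time. On the way the V block was knocked out of the gripper (probably against the yellow box), and I recovered it and stood it upright. I couldn't read how hard that knock was, so I can't rule out that it passed a force limit.

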